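# Dry-fit the gear bridge on the drilled plate

## Task

Dry-fit the gear bridge on the drilled plate: stand the wooden block over the plate's hole next to the batten, stand the aluminium bush over the hole next to the star knob, and lay the gear flat over the middle hole between them. Then lay the long perforated strip centrally across the tops of the block and the bush, along the plate, so that it bridges the gear, and last set the big hex nut flat on the middle of the strip. Centre each part on its hole and leave everything standing still.

Things in the scene. Friction and masses are not known exactly. Their poses are not given: they have to be found in the camera images.
- plate: Plywood base plate fixed to the bench, 120 (x) by 250 (y) by 8 mm thick. Origin: centre of its underside, on the bench top; its y axis runs along its length. Its top carries three dark round hole marks of 20 mm diameter in a row along y: the middle one at its centre, the others 60 mm to either side (y = +60 and -60 mm). The parts are wider than the holes and stand on the plate's top, 8 mm above its origin.
- batten: Dark wooden batten fixed across one end of the plate's top, 80 (x) by 14 (y) by 14 mm high, 108 mm from the plate's centre along its length, at either end. Origin: centre of its underside, on the plate's top; its axes are parallel to the plate's.
- star_knob: Small black star-shaped clamping knob, 30 mm across and 20 mm high, fixed on the plate's top at the end opposite the batten, 108 mm from the plate's centre. Origin: centre of its underside, on the plate's top; z up.
- block: Loose pale wooden block, 46 (x) by 34 (y) by 40 mm high, with a dark round mark on top, 0.03 to 0.06 kg. Starts upright on the parts mat. Origin: centre of its underside; z up.
- bush: Loose aluminium bush (short thick tube) standing upright, 34 mm outside diameter, 20 mm bore, 40 mm high, 0.05 to 0.1 kg. Starts on the parts mat. Origin: centre of its underside; z up along its axis.
- gear: Loose steel gear wheel with 12 teeth lying flat, 50 mm over the teeth, 18 mm thick, 0.12 to 0.21 kg. For touch and grip it is a plain round disc of 50 mm diameter. Starts on the parts mat. Origin: centre of its underside; z up along its axis.
- strip: Loose flat aluminium strip with rounded ends and five hole marks, 150 (x) by 28 (y) by 8 mm thick, 0.06 to 0.11 kg, balanced at its middle. Starts flat on the parts mat. Origin: centre of its underside; x along its length, z up.
- nut: Loose big dark steel hexagon nut lying flat, 36 mm across flats, 20 mm high, 0.08 to 0.15 kg. Starts on the parts mat. Origin: centre of its underside; z up; its x axis is square to one pair of flats (other pairs every 60 degrees).
- mat: Grey parts mat fixed on the bench, 360 (x) by 350 (y) by 3 mm thick; the parts start on it, undersides 3 mm above the bench. Origin: centre of its underside. The five parts and a red and yellow torch lie in two rows of three along the mat's y, at x about -70 and +70 mm, about 110 mm apart in a row; a pencil and a wrench lie beyond the rows. Nothing on it is taller than 43 mm over the bench.
Not all that is in view belongs to the job. Leave any orange look-alike of the strip alone.

How it is judged (in metres and radians):
On the way, in this order (a step that is already met when the one before it is completed fails the run):
1. block, bush and gear stand over their holes on the plate (((y of batten in the frame of plate above 0 m and x of block in the frame of plate between -0.012 and 0.012 m and y of block in the frame of plate between 0.048 and 0.072 m and z of block in the frame of plate between 0.005 and 0.011 m and angle between each of block, bush's own z axis and vertical below 0.08 rad and x of bush in the frame of plate between -0.012 and 0.012 m and y of bush in the frame of plate between -0.072 and -0.048 m and z of bush in the frame of plate between 0.005 and 0.011 m) or (y of batten in the frame of plate below 0 m and x of block in the frame of plate between -0.012 and 0.012 m and y of block in the frame of plate between -0.072 and -0.048 m and z of block in the frame of plate between 0.005 and 0.011 m and angle between each of block, bush's own z axis and vertical below 0.08 rad and x of bush in the frame of plate between -0.012 and 0.012 m and y of bush in the frame of plate between 0.048 and 0.072 m and z of bush in the frame of plate between 0.005 and 0.011 m)) and x of gear in the frame of plate between -0.012 and 0.012 m and y of gear in the frame of plate between -0.012 and 0.012 m and z of gear in the frame of plate between 0.005 and 0.011 m and angle between gear's own z axis and vertical below 0.08 rad), for 0.2 s.
2. the strip lies across the block and the bush (all of step 1 and x of strip in the frame of plate between -0.012 and 0.012 m and y of strip in the frame of plate between -0.012 and 0.012 m and z of strip in the frame of plate between 0.045 and 0.051 m and angle between strip's own z axis and vertical below 0.08 rad and angle between the x axis of strip and the y axis of plate, either way round below 0.15 rad), for 0.2 s.
3. the nut lies on the middle of the strip (all of step 2 and horizontal distance between nut and strip below 0.012 m and z of nut in the frame of plate between 0.053 and 0.059 m and angle between nut's own z axis and vertical below 0.08 rad), for 0.2 s.
At the end, for the whole second after the job is handed in: Block over the hole by the batten, bush over the hole by the star knob, gear over the middle hole, upright on the plate; strip level on block and bush, centred over the plate, along it within 0.15 rad; nut flat on the strip's middle. All within 12 mm (along and across), at rest (all of step 3 and linear speed of each of block, bush, gear, strip, nut below 0.02 m/s); the robot touches nothing.
It also fails if it takes over 115 s, if anything falls off the work surface, if the arm or the gripper's body presses on something with over 40 N, if the wrist force passes 120 N, or if a joint passes its speed limit or range.

## Robot

A 7-joint arm with a two-finger parallel gripper is mounted at the origin on the work surface. World frame = base frame: x ahead of the robot, y to its left, z up, the work surface at z = 0. Lengths are in m, angles in degrees, forces in N, time in s.
With the tool pointing down it reaches from about 0.35 to 0.9 m from the base axis. Payload 19.9 kg.
Tool frame: the origin (TCP) lies midway between the tips of the shut fingers; the grasp point (between the pads) lies 19 mm behind it (pinch_z is the z of the grasp point in the tool frame, in m); z points along the fingers, y is the direction in which the jaws open and shut (so a half turn about z gives the same grasp; the last joint's range is limited). The gripper opens to 85 mm and grips with 20 to 120 N. Pads are 22 mm wide; open, the fingers measure 114 mm over their backs; the gripper's body (76 mm by 85 mm) begins 54 mm behind the grasp point. The pads swing forward as they close: fully open they stand 13 mm farther back than shut.
Start: joints at [62.195, 23.915, -0.59, 92.452, 0.269, 63.638, -3.037], TCP at [0.268, -0.564, 0.231] pointing down, gripper open.
Joint ranges: [-161.28, 161.28], [-22.2, 115.67], [-73.04, 71.86], [3.21, 147.25], [-68.34, 248.33], [10.77, 114.83], [-161.83, 161.83]. Speed limits (degrees/s): [108.29, 108.29, 136.94, 136.94, 172.46, 172.46, 172.46].

## Interface

Orientations are given as [roll, pitch, yaw] about the fixed x, y, z axes, in that order (R = Rz(yaw) Ry(pitch) Rx(roll)).
In Python, from plant import * gives the robot as it stands.
- The arm moves only by the tool drive_tool, never from a script. Its argument "commands" is a list that holds one entry, the list of rows, each a list of 7 numbers: the closure, from -1 (fully open) to 1 (shut), so that 0 is half open, then the shift along the tool's x, y, z as a fraction of full scale, then the turn, a rotation vector about the tool's x, y, z as a fraction of full scale. A call has 1 to 10 rows; each row is the pose to reach, as a shift and turn from the pose commanded when the call began, along the tool's axes at that moment, turning the shorter way round; what a row does not reach only later rows make up. Full scale, the value 1, is 25 cm for a shift and 180 degrees for a turn. A row lasts 1/10 s, in which the tool goes at most 50 mm and 8.59 degrees, less where a joint would pass 70% of its speed; a pose out of reach is approached as far as the arm can. A call with a number of a shift or a turn outside -1 to 1 is refused whole. A call with a gripper value outside its range is refused whole. The fingers move at their own pace and stop on an object; the grip force is fixed at half the most. Time passes only in rows, so rows that repeat a pose let the fingers close. It gives the time, the measured TCP pose, the force and the opening at its end, in the units of the state.
- get_obs(): the state, without advancing time (a new reading comes with each control period).
- grab_frame(name): name is "scene" or "top"; returns a dict with "pixels" (400x640x3 uint8, blue, green, red), "depth" (400x640 float32, m along the optical axis (not along the pixel's ray), 0 where there is no reading), "vfov" (degrees; the focal length in pixels is half the picture's height over the tangent of half this angle, whatever the lens; pixels are square), "cx", "cy" (the principal point, pixels), "xyz" and "attitude" of the camera in the world. Camera axes: x right, y down, z forward; pixel columns grow to the right and rows downward; lengths in m; the calibration is good to about 2 mm. A picture is of the moment at which its call begins.
- hand_in(): hands the job in, once; it reports no verdict.
The state is a dict: "time_s": time; "joints": joint angles; "qd": joint speeds; "effort": joint torques, N m; "tool_pos": TCP position; "eef_rot": TCP orientation; "force": force on the tool from outside, world axes, zero at the start; "moment": the same for the moment, N m; "finger_gap": finger opening in m.
Only numpy, scipy, OpenCV 4.12 (cv2) and the standard library are available. Lean on these libraries where they do the work, as an engineer would, in place of code of your own. Each camera call takes 0.05 s, during which the arm holds its last target.

## Working session

There is one attempt and no reset: what is moved stays moved. The work goes in short steps, Python scripts to look and compute and a tool call to move; the robot and the scene stay as the last step left them, time stands still between calls to the robot, and variables do not carry over. Pictures are saved under pics/ and viewed, and the job is handed in when it is done.

Besides the shell and the picture viewer there is one more tool, called after ">>>" by a JSON object that holds its "op" and its "data". drive_tool: Moves the arm, as the interface text tells. Its arguments: {"type":"object","properties":{"commands":{"type":"array"}},"required":["commands"]}

```bash
ls; mkdir -p pics; cat > h.py <<'E'
import numpy as np, cv2, pickle
from scipy.spatial.transform import Rotation as R
from plant import *
def cam(name):
    f=grab_frame(name); return f
def K(f):
    return 200/np.tan(np.radians(f["vfov"])/2)
E
python3 - <<'E'
from h import *
print(get_obs())
for n in ("scene","top"):
    f=grab_frame(n); print(n,f["vfov"],f["cx"],f["cy"],f["xyz"],f["attitude"],[k for k in f])
    cv2.imwrite(f"pics/{n}0.png",f["pixels"]); pickle.dump(f,open(f"{n}0.pkl","wb"))
E
```

```text
pics
{'time_s': 0.0, 'joints': array([62.19455619, 23.94671984, -0.58977157, 92.48626763,  0.26707156,
       63.63641487, -3.03726253]), 'qd': array([-0.02090278, -0.02026421, -0.03737458, -0.11167514,  0.04426868,
        0.01976627, -0.04150964]), 'effort': array([-7.78168578e-04, -8.64454937e+01,  6.78666718e-01, -4.34898305e+01,
        1.91392499e-02,  7.49997242e-03,  1.10229482e-04]), 'tool_pos': array([ 0.26820395, -0.56414579,  0.23066921]), 'eef_rot': array([-1.79932056e+02,  3.38115422e-03,  2.54260746e+01]), 'force': array([0.83976952, 1.05945859, 0.61503791]), 'moment': array([-0.01861876, -0.04069859,  0.03570234]), 'finger_gap': 0.08495469859290178}
scene 48.55005326519303 319.96399621266767 204.7884080318657 [ 1.17649806 -0.0360745   0.53815338] [-126.07501057    1.14610703   86.60205251] ['pixels', 'depth', 'vfov', 'cx', 'cy', 'xyz', 'attitude']
top 50.68915653486564 320.6731340849737 204.63579934187297 [ 0.40502423 -0.00720945  0.9237827 ] [-173.7080156     1.7091166   -89.59722275] ['pixels', 'depth', 'vfov', 'cx', 'cy', 'xyz', 'attitude']
```

View pics/scene0.png

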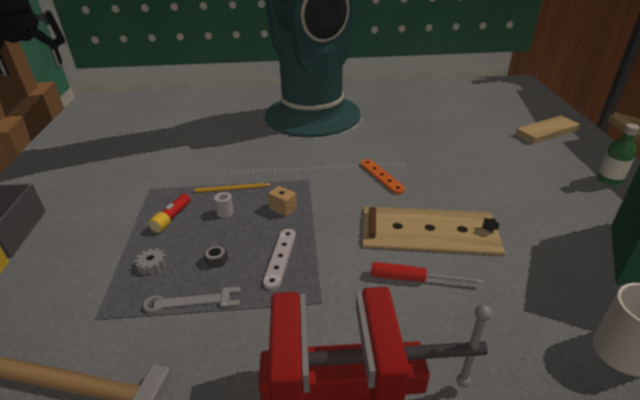

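View pics/top0.png

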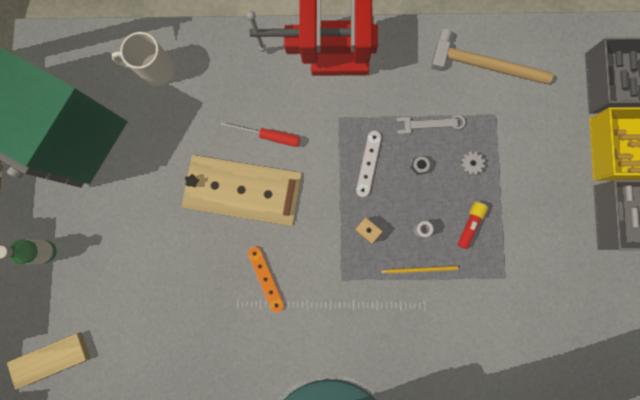

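The top view shows the plate at about (242,190), with the star knob at its left end (191,180) and the batten at its right end (290,198). The parts are:
- **Strip (white):** (369,163)
- **Nut:** (422,164)
- **Gear:** (473,162)
- **Block:** (369,230)
- **Bush:** (425,229)
- **Orange look-alike:** (266,280), off the mat, to be left alone

Next I'll build a metric orthographic map.

```bash
cat >> h.py <<'E'
def cloud(f):
    h,w=f["depth"].shape; fl=K(f); v,u=np.mgrid[0:h,0:w]; d=f["depth"]
    p=np.stack([(u-f["cx"])/fl*d,(v-f["cy"])/fl*d,d],-1)
    Rm=R.from_euler('xyz',f["attitude"],degrees=True).as_matrix()
    P=p@Rm.T+np.array(f["xyz"]); P[d<=0]=np.nan
    return P
def proj(f,X):
    Rm=R.from_euler('xyz',f["attitude"],degrees=True).as_matrix()
    c=(np.atleast_2d(X)-np.array(f["xyz"]))@Rm
    return c[:,:2]/c[:,2:]*K(f)+[f["cx"],f["cy"]]
def ray(f,uv,z):
    uv=np.atleast_2d(np.asarray(uv,float))
    Rm=R.from_euler('xyz',f["attitude"],degrees=True).as_matrix()
    c=np.c_[(uv-[f["cx"],f["cy"]])/K(f),np.ones(len(uv))]@Rm.T
    o=np.array(f["xyz"]); t=(z-o[2])/c[:,2]
    return o+c*t[:,None]
E
python3 - <<'E'
from h import *
for n in ("top","scene"):
    f=pickle.load(open(f"{n}0.pkl","rb")); P=cloud(f)
    pts=[(242,190),(191,180),(290,198),(369,163),(422,164),(414,163),(473,162),(369,230),(425,229),(419,229),(342,118),(495,118),(500,275),(345,275),(450,330),(150,250)] if n=="top" else [(430,228),(398,226),(462,230),(282,195),(224,200),(282,260),(150,185),(305,185),(315,300),(100,305),(450,110)]
    for u,v in pts: print(n,(u,v),np.round(P[v,u],4))
f=pickle.load(open("top0.pkl","rb"));P=cloud(f)
print(np.isfinite(P[...,2]).mean())
im=f["pixels"][100:300,170:520]
big=cv2.resize(f["pixels"][105:285,335:510],None,fx=4.5,fy=3.3*1.0,interpolation=cv2.INTER_CUBIC) if 0 else cv2.resize(f["pixels"][105:285,335:510],None,fx=3.3,fy=3.3,interpolation=cv2.INTER_CUBIC)
cv2.imwrite("pics/mat0.png",big)
cv2.imwrite("pics/plate0.png",cv2.resize(f["pixels"][145:235,175:310],None,fx=5,fy=5,interpolation=cv2.INTER_CUBIC))
E
```

```text
top (242, 190) [0.5378 0.1947 0.0069]
top (191, 180) [0.557  0.3034 0.0241]
top (290, 198) [0.5186 0.0868 0.0212]
top (369, 163) [ 0.5974 -0.0845  0.0124]
top (422, 164) [ 0.5928 -0.1971  0.0245]
top (414, 163) [ 0.5955 -0.1805  0.0221]
top (473, 162) [ 0.598  -0.307   0.0208]
top (369, 230) [ 0.4493 -0.081   0.0443]
top (425, 229) [ 0.4541 -0.2051  0.0041]
top (419, 229) [ 0.4519 -0.1841  0.0448]
top (342, 118) [ 0.7018 -0.0255  0.0037]
top (495, 118) [ 0.7009 -0.3641  0.0037]
top (500, 275) [ 0.3572 -0.3617  0.0037]
top (345, 275) [ 0.3542 -0.0325  0.0021]
top (450, 330) [ 0.2409 -0.2548 -0.002 ]
top (150, 250) [0.4048 0.3965 0.    ]
scene (430, 228) [0.5413 0.1982 0.0081]
scene (398, 226) [0.5302 0.1398 0.0079]
scene (462, 230) [0.5509 0.2563 0.007 ]
scene (282, 195) [ 0.46   -0.0779  0.0442]
scene (224, 200) [ 0.4643 -0.1905  0.0422]
scene (282, 260) [ 0.6103 -0.0787  0.0117]
scene (150, 185) [ 0.332  -0.3754  0.0007]
scene (305, 185) [ 0.368  -0.0315  0.0041]
scene (315, 300) [ 0.6978 -0.0262  0.0034]
scene (100, 305) [ 0.6814 -0.3668  0.0029]
scene (450, 110) [0.0113 0.3962 0.0013]
0.9960078125
```

View pics/mat0.png

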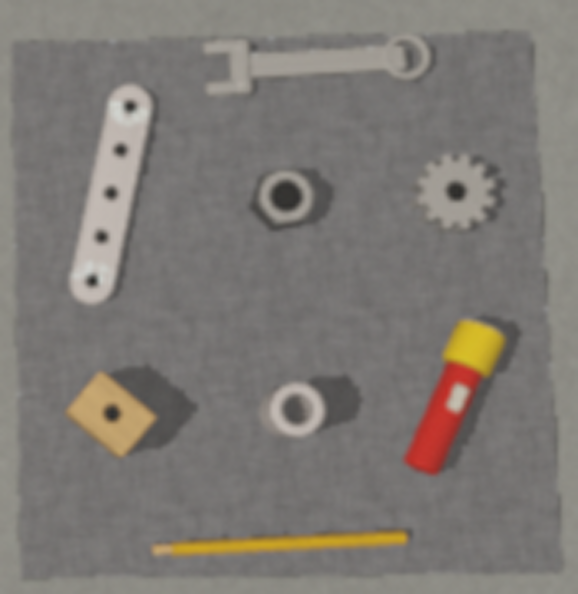

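View pics/plate0.png

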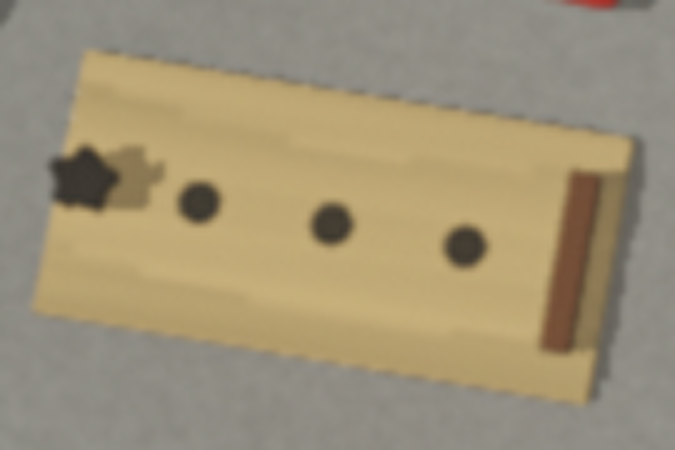

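```bash
cat > meas.py <<'E'
from h import *
def dark(f,box,z,thr=90):
    u0,v0,u1,v1=box; s=6
    g=cv2.cvtColor(f["pixels"],cv2.COLOR_BGR2GRAY)[v0:v1,u0:u1]
    g=cv2.resize(g,None,fx=s,fy=s,interpolation=cv2.INTER_CUBIC)
    m=(g<thr).astype(np.uint8)
    n,l,st,c=cv2.connectedComponentsWithStats(m)
    out=[]
    for i in range(1,n):
        if st[i,4]>s*s*3:
            uv=(c[i]+.5)/s-.5+[u0,v0]; out.append((st[i,4]/s/s,np.round(uv,1),np.round(ray(f,uv,z)[0],4)))
    return out
def top(f,xy,r,zlo,zhi):
    P=cloud(f); m=(np.hypot(P[...,0]-xy[0],P[...,1]-xy[1])<r)&(P[...,2]>zlo)&(P[...,2]<zhi)
    q=P[m]; rc=cv2.minAreaRect((q[:,:2]*1000).astype(np.float32)); cc,cr=cv2.minEnclosingCircle((q[:,:2]*1000).astype(np.float32))
    return len(q),np.round(q.mean(0),4),"rect",np.round(rc[0],1),np.round(rc[1],1),round(rc[2],1),"circ",np.round(cc,1),round(cr,1)
E
python3 - <<'E'
from meas import *
t=pickle.load(open("top0.pkl","rb"));s=pickle.load(open("scene0.pkl","rb"))
print("holes top",dark(t,(205,175,278,203),.008)); print("holes scene",dark(s,(385,215,475,240),.008,80))
print("strip holes",dark(t,(358,130,382,198),.011,90))
print("strip holes s",dark(s,(262,228,298,290),.011,90))
print("block mark",dark(t,(360,222,378,238),.043,70)); print("bmark s",dark(s,(272,184,295,200),.043,60))
for nm,xy,r,a,b in [("block",(.449,-.081),.045,.036,.05),("bush",(.452,-.2),.04,.036,.05),("nut",(.593,-.197),.035,.019,.03),("gear",(.598,-.307),.04,.0165,.03),("strip",(.597,-.084),.09,.0085,.02)]:
    for f,c in ((t,"t"),(s,"s")): print(nm,c,top(f,xy,r,a,b))
E
```

```text
holes top [(np.float64(41.44444444444444), array([214.4, 185. ]), array([0.5485, 0.2561, 0.008 ])), (np.float64(41.166666666666664), array([240.9, 189.4]), array([0.5389, 0.1969, 0.008 ])), (np.float64(41.27777777777778), array([267.6, 193.9]), array([0.5292, 0.1376, 0.008 ]))]
holes scene [(np.float64(48.666666666666664), array([397. , 225.5]), array([0.5287, 0.1383, 0.008 ])), (np.float64(50.5), array([429.3, 227.2]), array([0.5387, 0.1977, 0.008 ])), (np.float64(52.166666666666664), array([461.9, 228.8]), array([0.5484, 0.2567, 0.008 ]))]
strip holes [(np.float64(4.444444444444445), array([374. , 136.8]), array([ 0.6566, -0.0959,  0.011 ])), (np.float64(8.11111111111111), array([380.2, 147.3]), array([ 0.6329, -0.1094,  0.011 ])), (np.float64(4.944444444444445), array([371.1, 150. ]), array([ 0.6268, -0.0894,  0.011 ])), (np.float64(4.555555555555555), array([378.4, 155.4]), array([ 0.6146, -0.1053,  0.011 ])), (np.float64(5.083333333333333), array([368.2, 163.1]), array([ 0.5976, -0.0829,  0.011 ])), (np.float64(5.0), array([365.3, 176.3]), array([ 0.5682, -0.0765,  0.011 ])), (n
[... 1697 characters left out ...]
,  0.0231]), 'rect', array([ 592. , -195.3]), array([37. , 39.6]), 69.7, 'circ', array([ 593.2, -195.2]), 21.1)
gear t (367, array([ 0.5966, -0.3054,  0.0208]), 'rect', array([ 596.2, -305.6]), array([48.3, 48.6]), 0.8, 'circ', array([ 596.9, -305.9]), 25.6)
gear s (463, array([ 0.5974, -0.3057,  0.0208]), 'rect', array([ 595.1, -306.5]), array([51. , 49.5]), 49.9, 'circ', array([ 594.6, -305.4]), 26.7)
strip t (787, array([ 0.5973, -0.0823,  0.0111]), 'rect', array([594.5, -64.5]), array([ 63.5, 160.3]), 78.7, 'circ', array([589.6, -89.1]), 80.4)
strip s (938, array([ 0.6027, -0.0842,  0.0112]), 'rect', array([596.9, -83.3]), array([ 28.6, 150.5]), 77.9, 'circ', array([597.2, -82. ]), 75.3)
```

```bash
cat > go.py <<'E'
import sys
from h import *
x,y,z,yaw=map(float,sys.argv[1:5])
o=get_obs(); T=R.from_euler('xyz',o["eef_rot"],degrees=True)
d=T.inv().apply(np.array([x,y,z])-o["tool_pos"])/.25
G=R.from_euler('xyz',[180,0,yaw],degrees=True)
r=(T.inv()*G).as_rotvec(degrees=True)/180
print("t",o["time_s"],"pos",np.round(o["tool_pos"],4),"rot",np.round(o["eef_rot"],2),"gap",round(o["finger_gap"],4),"F",np.round(o["force"],1),"j7",np.round(o["joints"][6],1))
print("shift",np.round(d,3),"turn",np.round(r,3), "rows",np.ceil(max(np.linalg.norm(d)*5,np.linalg.norm(r)*180/8.59)))
E
python3 go.py .4497 -.0798 .13 141
```

```text
t 0.1 pos [ 0.2682 -0.5642  0.2307] rot [-179.94    0.     25.43] gap 0.0854 F [ 1.4 -0.3 -0.8] j7 -3.0
shift [ 1.488 -1.438  0.404] turn [-0.    -0.    -0.642] rows 14.0
```

>>> {"op": "drive_tool", "data": {"commands": [[[-1,0.74,-0.72,0.2,0,0,-0.46],[-1,0.74,-0.72,0.2,0,0,-0.46],[-1,0.74,-0.72,0.2,0,0,-0.46],[-1,0.74,-0.72,0.2,0,0,-0.46],[-1,0.74,-0.72,0.2,0,0,-0.46],[-1,0.74,-0.72,0.2,0,0,-0.46],[-1,0.74,-0.72,0.2,0,0,-0.46],[-1,0.74,-0.72,0.2,0,0,-0.46],[-1,0.74,-0.72,0.2,0,0,-0.46],[-1,0.74,-0.72,0.2,0,0,-0.46]]]}}

```text
time_s: 1.1
tool_pos: [0.358, -0.3223, 0.1811]
eef_rot: [-180.0, -0.0, 108.6]
force: [-0.4, 0.1, -0.2]
finger_gap: 0.085
```

```bash
python3 go.py .4497 -.0798 .10 141
```

```text
t 1.1 pos [ 0.358  -0.3223  0.1811] rot [-1.7999e+02 -3.0000e-02  1.0858e+02] gap 0.085 F [-0.4  0.1 -0.2] j7 51.3
shift [0.802 0.657 0.325] turn [-0.   -0.   -0.18] rows 6.0
```

>>> {"op": "drive_tool", "data": {"commands": [[[-1,0.802,0.657,0.325,0,0,-0.18],[-1,0.802,0.657,0.325,0,0,-0.18],[-1,0.802,0.657,0.325,0,0,-0.18],[-1,0.802,0.657,0.325,0,0,-0.18],[-1,0.802,0.657,0.325,0,0,-0.18],[-1,0.802,0.657,0.325,0,0,-0.18],[-1,0.802,0.657,0.325,0,0,-0.18],[-1,0.802,0.657,0.325,0,0,-0.18]]]}}

```text
time_s: 1.9
tool_pos: [0.4512, -0.0807, 0.0998]
eef_rot: [-180.0, -0.0, 140.7]
force: [-0.1, -0.9, 0.5]
finger_gap: 0.0854
```

```bash
python3 go.py .4497 -.0798 .012 141
```

```text
t 1.9 pos [ 0.4512 -0.0807  0.0998] rot [-1.7998e+02 -4.0000e-02  1.4067e+02] gap 0.0854 F [-0.1 -0.9  0.5] j7 42.4
shift [ 0.007 -0.001  0.351] turn [-0.    -0.    -0.002] rows 2.0
```

>>> {"op": "drive_tool", "data": {"commands": [[[-1,0.004,0,0.15,0,0,0],[-1,0.004,0,0.28,0,0,0],[-1,0.004,0,0.351,0,0,0],[-1,0.004,0,0.351,0,0,0],[1,0.004,0,0.351,0,0,0],[1,0.004,0,0.351,0,0,0],[1,0.004,0,0.351,0,0,0],[1,0.004,0,0.351,0,0,0],[1,0.004,0,0.351,0,0,0],[1,0.004,0,0.351,0,0,0]]]}}

```text
time_s: 2.9
tool_pos: [0.4513, -0.0805, 0.0136]
eef_rot: [180.0, 0.1, 140.6]
force: [-3.9, -0.3, 15.4]
finger_gap: 0.0452
```

```bash
python3 go.py .4497 -.0798 .012 141
```

```text
t 2.9 pos [ 0.4513 -0.0805  0.0136] rot [1.7999e+02 1.1000e-01 1.4061e+02] gap 0.0452 F [-3.9 -0.3 15.4] j7 34.9
shift [ 0.007 -0.002  0.006] turn [ 0.     0.001 -0.002] rows 1.0
```

>>> {"op": "drive_tool", "data": {"commands": [[[1,0,0,-0.15,0,0,0],[1,0,0,-0.3,0,0,0],[1,0,0,-0.42,0,0,0],[1,0,0,-0.42,0,0,0]]]}}

```text
time_s: 3.3
tool_pos: [0.4526, -0.0805, 0.1213]
eef_rot: [179.9, 0.3, 140.6]
force: [0.0, -0.3, -1.1]
finger_gap: 0.0452
```

```bash
python3 go.py .529 .1365 .115 80.6
```

```text
t 3.3 pos [ 0.4526 -0.0805  0.1213] rot [179.88   0.35 140.61] gap 0.0452 F [ 0.  -0.3 -1.1] j7 43.5
shift [0.315 0.865 0.025] turn [0.002 0.001 0.333] rows 7.0
```

>>> {"op": "drive_tool", "data": {"commands": [[[1,0.315,0.865,0.025,0.002,0.001,0.333],[1,0.315,0.865,0.025,0.002,0.001,0.333],[1,0.315,0.865,0.025,0.002,0.001,0.333],[1,0.315,0.865,0.025,0.002,0.001,0.333],[1,0.315,0.865,0.025,0.002,0.001,0.333],[1,0.315,0.865,0.025,0.002,0.001,0.333],[1,0.315,0.865,0.025,0.002,0.001,0.333],[1,0.315,0.865,0.025,0.002,0.001,0.333],[1,0.315,0.865,0.025,0.002,0.001,0.333]]]}}

```text
time_s: 4.2
tool_pos: [0.5269, 0.1372, 0.1112]
eef_rot: [-179.6, 0.0, 80.6]
force: [0.4, -1.0, -0.5]
finger_gap: 0.0451
```

```bash
python3 go.py .529 .1365 .03 80.6; python3 - <<'E'
from h import *
for n in ("scene","top"):
    f=grab_frame(n); pickle.dump(f,open(f"{n}1.pkl","wb"))
    u,v=proj(f,[.529,.137,.06])[0].astype(int)
    cv2.imwrite(f"pics/{n}1.png",cv2.resize(f["pixels"][max(0,v-70):v+70,u-100:u+100],None,fx=4,fy=4,interpolation=cv2.INTER_CUBIC)); print(n,u,v)
E
```

```text
t 4.2 pos [0.5269 0.1372 0.1112] rot [-1.7963e+02  3.0000e-02  8.0620e+01] gap 0.0451 F [ 0.4 -1.  -0.5] j7 -37.8
shift [-0.001  0.011  0.325] turn [-0.002  0.     0.   ] rows 2.0
scene 398 203
top 264 190
```

View pics/scene1.png

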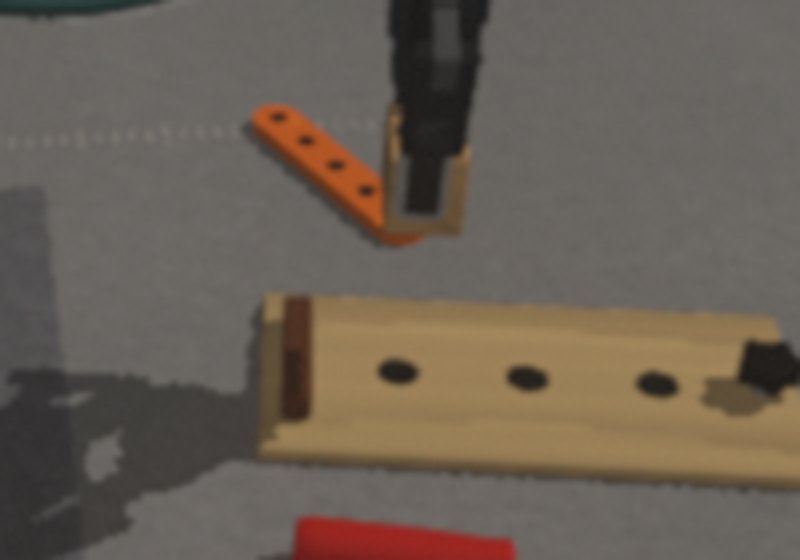

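>>> {"op": "drive_tool", "data": {"commands": [[[1,-0.001,0.009,0.16,-0.002,0,0],[1,-0.001,0.011,0.3,-0.002,0,0],[1,-0.001,0.011,0.3,-0.002,0,0],[1,-0.001,0.011,0.3,-0.002,0,0]]]}}

```text
time_s: 4.7
tool_pos: [0.5291, 0.1365, 0.0366]
eef_rot: [-179.9, 0.0, 80.8]
force: [-0.0, 0.8, -0.1]
finger_gap: 0.045
```

```bash
python3 go.py .529 .1365 .019 80.6; python3 - <<'E'
from meas import *
for n in ("scene","top"):
    f=grab_frame(n); P=cloud(f); m=(np.hypot(P[...,0]-.529,P[...,1]-.137)<.045)&(P[...,2]>.02)&(P[...,2]<.075)
    u,v=proj(f,[.529,.137,.06])[0].astype(int)
    cv2.imwrite(f"pics/{n}2.png",cv2.resize(f["pixels"][max(0,v-50):v+50,u-70:u+70],None,fx=5,fy=5,interpolation=cv2.INTER_CUBIC)); print(n,u,v)
E
```

```text
t 4.7 pos [0.5291 0.1365 0.0366] rot [-1.7993e+02  2.0000e-02  8.0770e+01] gap 0.045 F [-0.   0.8 -0.1] j7 -40.7
shift [-0.   -0.    0.07] turn [-0.     0.     0.001] rows 1.0
scene 398 203
top 264 190
```

View pics/scene2.png

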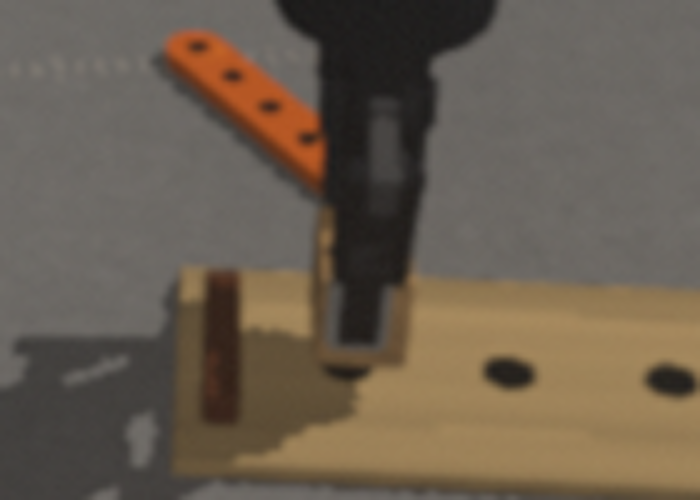

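View pics/top2.png

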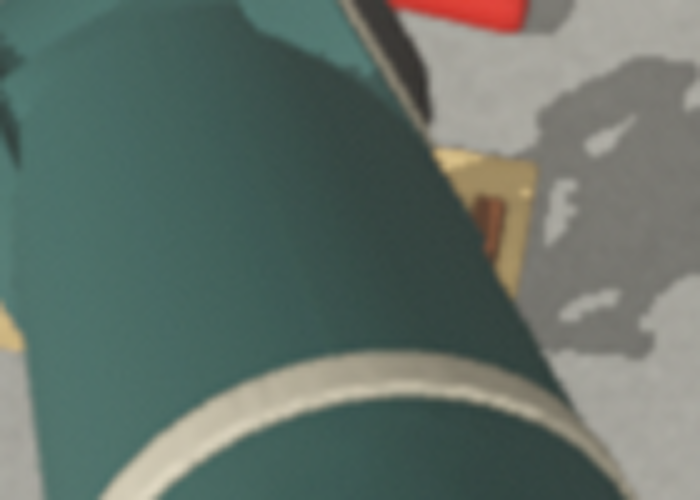

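>>> {"op": "drive_tool", "data": {"commands": [[[1,0,0,0.05,0,0,0],[1,0,0,0.07,0,0,0],[1,0,0,0.07,0,0,0],[1,0,0,0.07,0,0,0]]]}}

```text
time_s: 5.2
tool_pos: [0.5291, 0.1365, 0.0185]
eef_rot: [-180.0, 0.0, 80.7]
force: [0.5, 0.3, -0.5]
finger_gap: 0.0452
```

>>> {"op": "drive_tool", "data": {"commands": [[[1,0,0,0.003,0,0,0],[-0.2,0,0,0.003,0,0,0],[-1,0,0,0.003,0,0,0],[-1,0,0,0.003,0,0,0],[-1,0,0,0.003,0,0,0],[-1,0,0,-0.1,0,0,0],[-1,0,0,-0.28,0,0,0],[-1,0,0,-0.42,0,0,0],[-1,0,0,-0.42,0,0,0]]]}}

```text
time_s: 6.1
tool_pos: [0.5313, 0.1372, 0.128]
eef_rot: [179.7, -0.1, 80.7]
force: [-0.1, -0.4, -1.0]
finger_gap: 0.0853
```

```bash
python3 go.py .453 -.1957 .12 80; python3 go.py .453 -.06 .12 80; python3 - <<'E'
from meas import *
f=grab_frame("scene"); u,v=proj(f,[.529,.137,.03])[0].astype(int)
cv2.imwrite("pics/scene3.png",cv2.resize(f["pixels"][max(0,v-50):v+50,u-70:u+70],None,fx=5,fy=5,interpolation=cv2.INTER_CUBIC))
print(top(f,(.529,.138),.035,.042,.06)); print(dark(f,(u-15,v-18,u+15,v+8),.048,60))
E
```

```text
t 6.1 pos [0.5313 0.1372 0.128 ] rot [ 1.7967e+02 -1.2000e-01  8.0690e+01] gap 0.0853 F [-0.1 -0.4 -1. ] j7 -37.5
shift [-1.365 -0.094  0.029] turn [ 0.002 -0.001  0.004] rows 7.0
t 6.1 pos [0.5313 0.1372 0.128 ] rot [ 1.7967e+02 -1.2000e-01  8.0690e+01] gap 0.0853 F [-0.1 -0.4 -1. ] j7 -37.5
shift [-0.829 -0.182  0.029] turn [ 0.002 -0.001  0.004] rows 5.0
(327, array([0.5343, 0.1379, 0.0475]), 'rect', array([530.3, 139.2]), array([34.5, 49.4]), 79.6, 'circ', array([530.2, 138.3]), 28.7)
[(np.float64(8.305555555555555), array([399.8, 209. ]), array([0.5302, 0.1399, 0.048 ]))]
```

View pics/scene3.png

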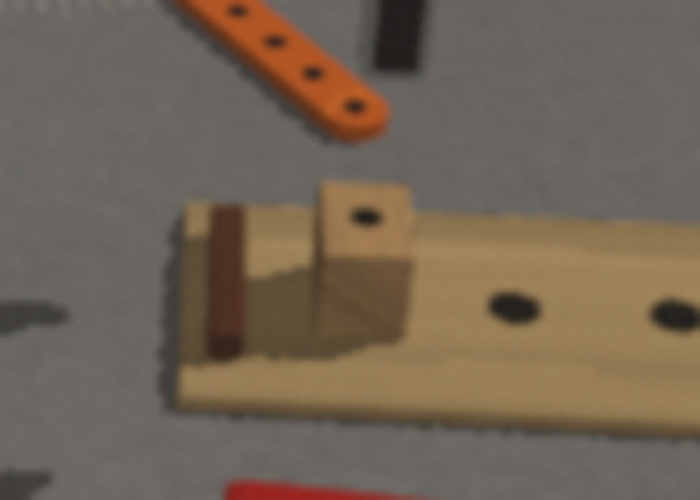

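The block stands upright, with its mark at (400,209), about 1.5 mm from the hole centre. Next is the bush.

>>> {"op": "drive_tool", "data": {"commands": [[[-1,-0.9,-0.06,0.02,0.002,0,0],[-1,-0.9,-0.06,0.02,0.002,0,0],[-1,-0.9,-0.06,0.02,0.002,0,0],[-1,-0.9,-0.06,0.02,0.002,0,0],[-1,-0.9,-0.06,0.02,0.002,0,0],[-1,-0.9,-0.06,0.02,0.002,0,0]]]}}

```text
time_s: 6.75
tool_pos: [0.4764, -0.0869, 0.1176]
eef_rot: [-179.5, 0.1, 80.4]
force: [0.9, 0.8, -0.0]
finger_gap: 0.0853
```

```bash
python3 go.py .453 -.1957 .085 80.6
```

```text
t 6.75 pos [ 0.4764 -0.0869  0.1176] rot [-1.7951e+02  9.0000e-02  8.0370e+01] gap 0.0853 F [ 0.9  0.8 -0. ] j7 -11.1
shift [-0.445 -0.018  0.131] turn [-0.003  0.    -0.001] rows 3.0
```

>>> {"op": "drive_tool", "data": {"commands": [[[-1,-0.445,-0.018,0.131,0,0,-0.001],[-1,-0.445,-0.018,0.131,0,0,-0.001],[-1,-0.445,-0.018,0.131,0,0,-0.001],[-1,-0.445,-0.018,0.131,0,0,-0.001],[-1,-0.445,-0.018,0.131,0,0,-0.001]]]}}

```text
time_s: 7.25
tool_pos: [0.4556, -0.1907, 0.0856]
eef_rot: [-179.6, -0.0, 80.9]
force: [0.9, 0.0, -0.4]
finger_gap: 0.0851
```

```bash
python3 go.py .453 -.1957 .014 80.6
```

```text
t 7.25 pos [ 0.4556 -0.1907  0.0856] rot [-1.7957e+02 -3.0000e-02  8.0920e+01] gap 0.0851 F [ 0.9  0.  -0.4] j7 1.5
shift [-0.021 -0.005  0.286] turn [-0.002 -0.     0.002] rows 2.0
```

>>> {"op": "drive_tool", "data": {"commands": [[[-1,-0.021,-0.005,0,-0.002,0,0.002],[-1,-0.021,-0.005,0.02,-0.002,0,0.002],[-1,-0.021,-0.005,0.02,-0.002,0,0.002]]]}}

```text
time_s: 7.55
tool_pos: [0.4531, -0.1964, 0.0805]
eef_rot: [-180.0, 0.0, 80.6]
force: [-0.1, 0.6, -0.1]
finger_gap: 0.0849
```

```bash
python3 go.py .453 -.1957 .014 80.6
```

```text
t 7.55 pos [ 0.4531 -0.1964  0.0805] rot [-1.7995e+02  1.0000e-02  8.0560e+01] gap 0.0849 F [-0.1  0.6 -0.1] j7 1.8
shift [ 0.003 -0.001  0.266] turn [-0.  0. -0.] rows 2.0
```

>>> {"op": "drive_tool", "data": {"commands": [[[-1,0.003,0,0.14,0,0,0],[-1,0.003,0,0.24,0,0,0],[-1,0.003,0,0.266,0,0,0],[1,0.003,0,0.266,0,0,0],[1,0.003,0,0.266,0,0,0],[1,0.003,0,0.266,0,0,0],[1,0.003,0,0.266,0,0,0],[1,0.003,0,0.266,0,0,0],[1,0.003,0,0.266,0,0,0],[1,0.003,0,0.266,0,0,0]]]}}

```text
time_s: 8.55
tool_pos: [0.4539, -0.1967, 0.0156]
eef_rot: [179.9, 0.1, 80.5]
force: [-4.0, 1.7, 15.4]
finger_gap: 0.0317
```

>>> {"op": "drive_tool", "data": {"commands": [[[1,0,0,-0.15,0,0,0],[1,0,0,-0.3,0,0,0],[1,0,0,-0.45,0,0,0],[1,0,0,-0.45,0,0,0]]]}}

```text
time_s: 8.95
tool_pos: [0.4556, -0.1973, 0.1319]
eef_rot: [179.6, 0.1, 80.5]
force: [0.6, 0.1, -1.0]
finger_gap: 0.032
```

```bash
python3 go.py .5485 .2564 .11 80.6
```

```text
t 8.95 pos [ 0.4556 -0.1973  0.1319] rot [1.7962e+02 1.5000e-01 8.0500e+01] gap 0.032 F [ 0.6  0.1 -1. ] j7 3.4
shift [1.851 0.067 0.083] turn [ 0.002  0.001 -0.001] rows 10.0
```

>>> {"op": "drive_tool", "data": {"commands": [[[1,0.93,0.035,0,0,0,0],[1,0.93,0.035,0,0,0,0],[1,0.93,0.035,0,0,0,0],[1,0.93,0.035,0,0,0,0],[1,0.93,0.035,0,0,0,0],[1,0.93,0.035,0,0,0,0]]]}}

```text
time_s: 9.55
tool_pos: [0.5007, 0.0364, 0.1272]
eef_rot: [180.0, -0.1, 80.9]
force: [-1.0, 0.4, -0.7]
finger_gap: 0.0312
```

```bash
python3 go.py .5485 .2564 .12 80.6
```

```text
t 9.55 pos [0.5007 0.0364 0.1272] rot [ 1.7998e+02 -8.0000e-02  8.0860e+01] gap 0.0312 F [-1.   0.4 -0.7] j7 -26.3
shift [0.899 0.049 0.03 ] turn [ 0.    -0.     0.001] rows 5.0
```

>>> {"op": "drive_tool", "data": {"commands": [[[1,0.899,0.049,0.03,0,0,0.001],[1,0.899,0.049,0.03,0,0,0.001],[1,0.899,0.049,0.03,0,0,0.001],[1,0.899,0.049,0.03,0,0,0.001],[1,0.899,0.049,0.03,0,0,0.001],[1,0.899,0.049,0.03,0,0,0.001],[1,0.899,0.049,0.2,0,0,0.001],[1,0.899,0.049,0.28,0,0,0.001],[1,0.899,0.049,0.28,0,0,0.001],[1,0.899,0.049,0.28,0,0,0.001]]]}}

```text
time_s: 10.55
tool_pos: [0.5497, 0.2506, 0.0574]
eef_rot: [-180.0, 0.0, 80.3]
force: [-0.7, 0.5, -0.7]
finger_gap: 0.0308
```

```bash
python3 go.py .5485 .2564 .0215 80.6
```

```text
t 10.55 pos [0.5497 0.2506 0.0574] rot [-1.7998e+02  3.0000e-02  8.0290e+01] gap 0.0308 F [-0.7  0.5 -0.7] j7 -51.3
shift [ 0.022 -0.009  0.144] turn [-0.     0.    -0.002] rows 1.0
```

>>> {"op": "drive_tool", "data": {"commands": [[[1,0.022,-0.009,0,0,0,-0.002],[1,0.022,-0.009,0.08,0,0,-0.002],[1,0.022,-0.009,0.1,0,0,-0.002],[1,0.022,-0.009,0.1,0,0,-0.002]]]}}

```text
time_s: 10.95
tool_pos: [0.548, 0.257, 0.032]
eef_rot: [-180.0, 0.0, 80.7]
force: [-1.5, 0.2, -0.1]
finger_gap: 0.0316
```

```bash
python3 go.py .5485 .2564 .0215 80.6; python3 - <<'E'
from meas import *
f=grab_frame("scene"); u,v=proj(f,[.5485,.2564,.03])[0].astype(int)
cv2.imwrite("pics/scene4.png",cv2.resize(f["pixels"][max(0,v-50):v+50,u-70:u+70],None,fx=5,fy=5,interpolation=cv2.INTER_CUBIC))
E
```

```text
t 10.95 pos [0.548 0.257 0.032] rot [-1.7996e+02  3.0000e-02  8.0700e+01] gap 0.0316 F [-1.5  0.2 -0.1] j7 -52.3
shift [-0.002  0.002  0.042] turn [-0.     0.     0.001] rows 1.0
```

View pics/scene4.png

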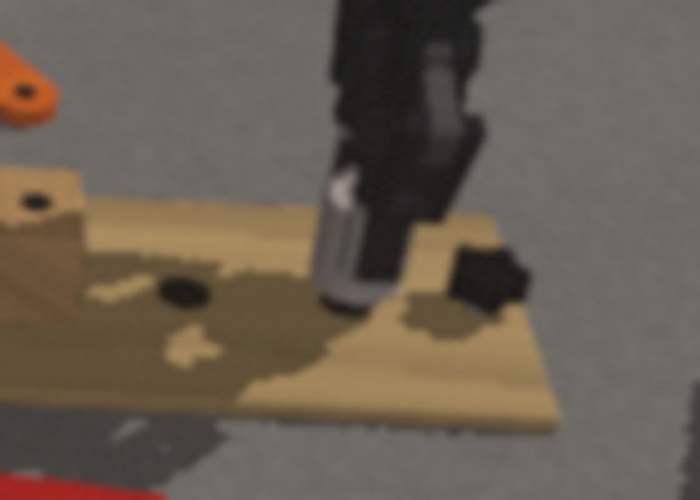

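>>> {"op": "drive_tool", "data": {"commands": [[[1,-0.002,0.002,0.02,0,0,0],[1,-0.002,0.002,0.04,0,0,0],[1,-0.002,0.002,0.044,0,0,0],[1,-0.002,0.002,0.044,0,0,0]]]}}

```text
time_s: 11.4
tool_pos: [0.5486, 0.2563, 0.0208]
eef_rot: [-180.0, 0.0, 80.7]
force: [-0.6, 0.3, -0.9]
finger_gap: 0.0313
```

>>> {"op": "drive_tool", "data": {"commands": [[[1,0,0,0.002,0,0,0],[0.1,0,0,0.002,0,0,0],[-1,0,0,0.002,0,0,0],[-1,0,0,0.002,0,0,0],[-1,0,0,0.002,0,0,0],[-1,0,0,-0.1,0,0,0],[-1,0,0,-0.28,0,0,0],[-1,0,0,-0.4,0,0,0],[-1,0,0,-0.4,0,0,0]]]}}

```text
time_s: 12.3
tool_pos: [0.5504, 0.2575, 0.1251]
eef_rot: [179.7, -0.2, 80.7]
force: [0.0, 0.5, -0.8]
finger_gap: 0.0854
```

```bash
python3 go.py .596 -.3057 .12 80.6;  python3 - <<'E'
from meas import *
f=grab_frame("scene"); u,v=proj(f,[.5485,.2564,.03])[0].astype(int)
cv2.imwrite("pics/scene5.png",cv2.resize(f["pixels"][max(0,v-50):v+50,u-70:u+70],None,fx=5,fy=5,interpolation=cv2.INTER_CUBIC))
print(top(f,(.5485,.2564),.03,.042,.06))
E
```

```text
t 12.3 pos [0.5504 0.2575 0.1251] rot [ 1.7973e+02 -1.7000e-01  8.0690e+01] gap 0.0854 F [ 0.   0.5 -0.8] j7 -49.5
shift [-2.194  0.545  0.016] turn [ 0.001 -0.001  0.   ] rows 12.0
(179, array([0.5514, 0.255 , 0.0466]), 'rect', array([550.4, 255. ]), array([33.1, 33.8]), 36.9, 'circ', array([550.1, 256.1]), 18.7)
```

View pics/scene5.png

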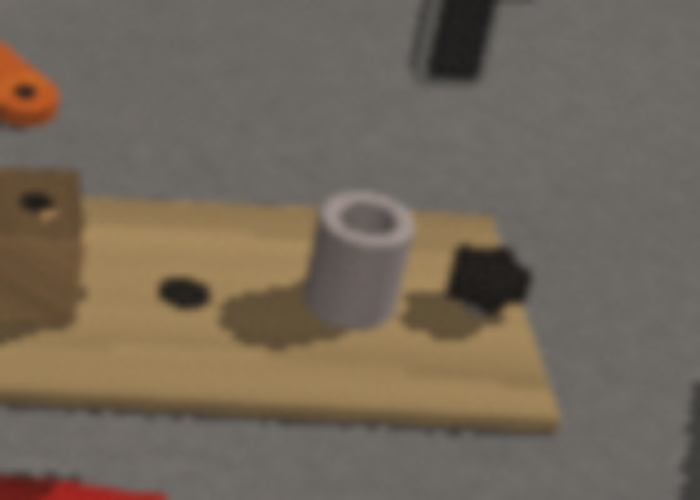

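The bush is upright over the hole by the knob, with its centre at about (0.550,0.255), within 2 mm. Now the gear.

>>> {"op": "drive_tool", "data": {"commands": [[[-1,-1,0.25,0,0,0,0],[-1,-1,0.25,0,0,0,0],[-1,-1,0.25,0,0,0,0],[-1,-1,0.25,0,0,0,0],[-1,-1,0.25,0,0,0,0],[-1,-1,0.25,0,0,0,0]]]}}

```text
time_s: 12.95
tool_pos: [0.5694, -0.0074, 0.1197]
eef_rot: [-179.9, 0.2, 80.3]
force: [-0.3, 0.6, 0.7]
finger_gap: 0.0853
```

>>> {"op": "drive_tool", "data": {"commands": [[[-1,-1,0.25,0,0,0,0],[-1,-1,0.25,0,0,0,0],[-1,-1,0.25,0,0,0,0],[-1,-1,0.25,0,0,0,0],[-1,-1,0.25,0,0,0,0],[-1,-1,0.25,0,0,0,0],[-1,-1,0.25,0,0,0,0],[-1,-1,0.25,0,0,0,0]]]}}

```text
time_s: 13.75
tool_pos: [0.591, -0.2556, 0.1202]
eef_rot: [-179.9, -0.0, 80.8]
force: [-0.7, 0.6, 0.2]
finger_gap: 0.0855
```

```bash
python3 go.py .596 -.3057 .07 80.6
```

```text
t 13.75 pos [ 0.591  -0.2556  0.1202] rot [-1.7991e+02 -4.0000e-02  8.0750e+01] gap 0.0855 F [-0.7  0.6  0.2] j7 1.9
shift [-0.195  0.052  0.2  ] turn [-0.    -0.     0.001] rows 2.0
```

>>> {"op": "drive_tool", "data": {"commands": [[[-1,-0.195,0.052,0.05,0,0,0.001],[-1,-0.195,0.052,0.2,0,0,0.001],[-1,-0.195,0.052,0.2,0,0,0.001],[-1,-0.195,0.052,0.2,0,0,0.001],[-1,-0.195,0.052,0.2,0,0,0.001]]]}}

```text
time_s: 14.25
tool_pos: [0.5972, -0.3059, 0.0726]
eef_rot: [179.9, 0.0, 80.6]
force: [-0.2, 0.3, 0.9]
finger_gap: 0.0852
```

```bash
python3 go.py .596 -.3057 .0075 80.6; python3 - <<'E'
from meas import *
f=grab_frame("scene"); u,v=proj(f,[.596,-.3057,.02])[0].astype(int)
cv2.imwrite("pics/scene6.png",cv2.resize(f["pixels"][max(0,v-50):v+50,u-70:u+70],None,fx=5,fy=5,interpolation=cv2.INTER_CUBIC))
E
```

```text
t 14.25 pos [ 0.5972 -0.3059  0.0726] rot [1.7992e+02 1.0000e-02 8.0630e+01] gap 0.0852 F [-0.2  0.3  0.9] j7 5.1
shift [-0.    -0.005  0.261] turn [0. 0. 0.] rows 2.0
```

View pics/scene6.png

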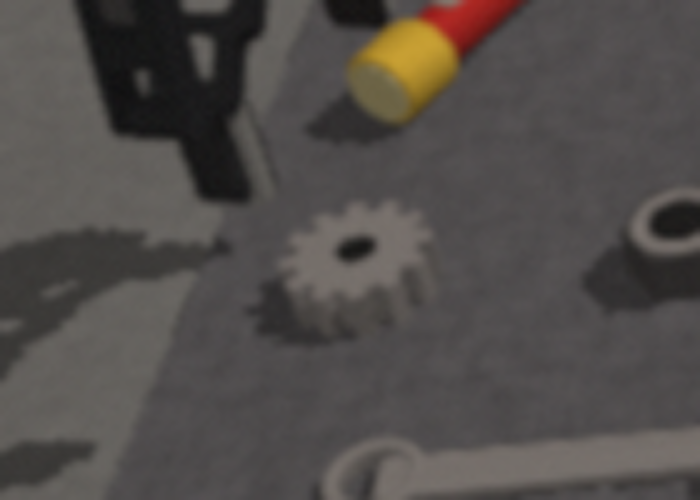

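>>> {"op": "drive_tool", "data": {"commands": [[[-1,0,-0.005,0.14,0,0,0],[-1,0,-0.005,0.23,0,0,0],[-1,0,-0.005,0.257,0,0,0],[1,0,-0.005,0.257,0,0,0],[1,0,-0.005,0.257,0,0,0],[1,0,-0.005,0.257,0,0,0],[1,0,-0.005,0.257,0,0,0],[1,0,-0.005,0.257,0,0,0],[1,0,-0.005,0.257,0,0,0]]]}}

```text
time_s: 15.2
tool_pos: [0.5957, -0.3075, 0.0089]
eef_rot: [179.9, 0.1, 80.5]
force: [-3.3, 2.8, 12.8]
finger_gap: 0.0473
```

>>> {"op": "drive_tool", "data": {"commands": [[[1,0,0,-0.1,0,0,0],[1,0,0,-0.25,0,0,0],[1,0,0,-0.4,0,0,0],[1,0,0,-0.5,0,0,0],[1,0,0,-0.5,0,0,0]]]}}

```text
time_s: 15.7
tool_pos: [0.5967, -0.308, 0.1368]
eef_rot: [179.6, 0.1, 80.5]
force: [0.1, -0.3, -1.4]
finger_gap: 0.0471
```

```bash
python3 go.py .5388 .1973 .13 80.6
```

```text
t 15.7 pos [ 0.5967 -0.308   0.1368] rot [1.7964e+02 1.5000e-01 8.0500e+01] gap 0.0471 F [ 0.1 -0.3 -1.4] j7 6.2
shift [ 1.956 -0.562  0.019] turn [ 0.002  0.001 -0.001] rows 11.0
```

>>> {"op": "drive_tool", "data": {"commands": [[[1,0.98,-0.28,0,0,0,0],[1,0.98,-0.28,0,0,0,0],[1,0.98,-0.28,0,0,0,0],[1,0.98,-0.28,0,0,0,0],[1,0.98,-0.28,0,0,0,0],[1,0.98,-0.28,0,0,0,0],[1,0.98,-0.28,0,0,0,0]]]}}

```text
time_s: 16.4
tool_pos: [0.566, -0.0525, 0.1318]
eef_rot: [-180.0, 0.0, 80.7]
force: [0.8, -1.0, -1.1]
finger_gap: 0.0469
```

```bash
python3 go.py .5388 .1955 .12 80.6; python3 - <<'E'
from meas import *
f=grab_frame("scene"); cv2.imwrite("pics/scene7.png",f["pixels"])
E
```

```text
t 16.4 pos [ 0.566  -0.0525  0.1318] rot [-1.7999e+02  1.0000e-02  8.0680e+01] gap 0.0469 F [ 0.8 -1.  -1.1] j7 -17.3
shift [ 0.961 -0.268  0.047] turn [-0.  0.  0.] rows 5.0
```

View pics/scene7.png

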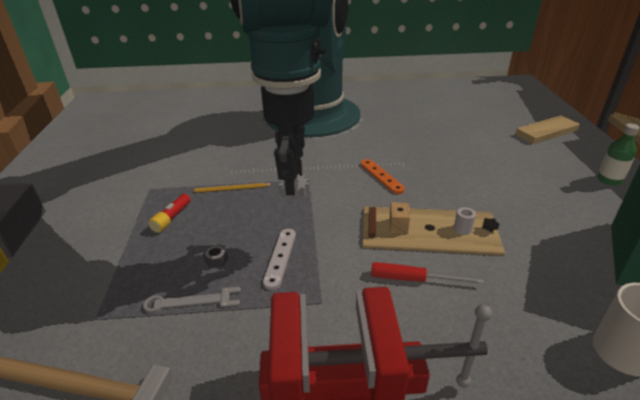

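>>> {"op": "drive_tool", "data": {"commands": [[[1,0.961,-0.268,0.047,0,0,0],[1,0.961,-0.268,0.047,0,0,0],[1,0.961,-0.268,0.047,0,0,0],[1,0.961,-0.268,0.047,0,0,0],[1,0.961,-0.268,0.047,0,0,0],[1,0.961,-0.268,0.1,0,0,0],[1,0.961,-0.268,0.15,0,0,0],[1,0.961,-0.268,0.15,0,0,0]]]}}

```text
time_s: 17.25
tool_pos: [0.5395, 0.1915, 0.0921]
eef_rot: [-179.8, 0.1, 80.4]
force: [0.1, -1.1, -1.2]
finger_gap: 0.0473
```

```bash
python3 go.py .5388 .1955 .06 80.6; python3 - <<'E'
from meas import *
f=grab_frame("scene"); u,v=proj(f,[.5388,.1973,.06])[0].astype(int)
cv2.imwrite("pics/scene8.png",cv2.resize(f["pixels"][max(0,v-50):v+50,u-70:u+70],None,fx=5,fy=5,interpolation=cv2.INTER_CUBIC))
E
```

```text
t 17.25 pos [0.5395 0.1915 0.0921] rot [-1.7985e+02  1.4000e-01  8.0360e+01] gap 0.0473 F [ 0.1 -1.1 -1.2] j7 -45.4
shift [ 0.016 -0.005  0.129] turn [-0.001  0.001 -0.001] rows 1.0
```

View pics/scene8.png

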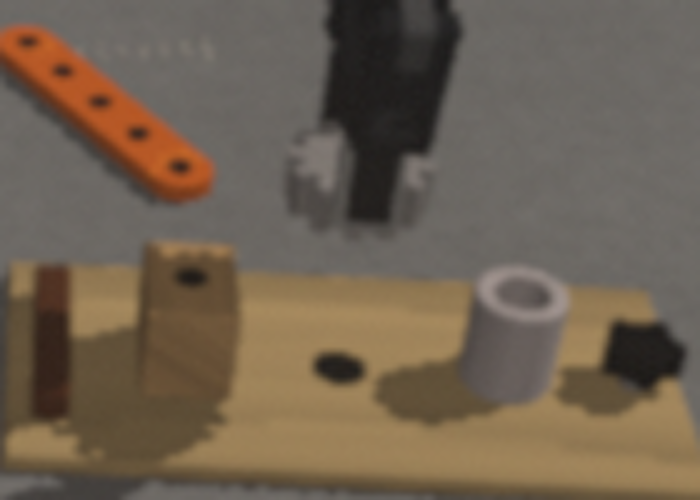

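>>> {"op": "drive_tool", "data": {"commands": [[[1,0.016,-0.005,0,0,0,-0.001],[1,0.016,-0.005,0.1,0,0,-0.001],[1,0.016,-0.005,0.2,0,0,-0.001],[1,0.016,-0.005,0.24,0,0,-0.001],[1,0.016,-0.005,0.24,0,0,-0.001]]]}}

```text
time_s: 17.8
tool_pos: [0.5387, 0.1976, 0.0334]
eef_rot: [-179.9, 0.1, 80.7]
force: [0.0, 0.2, -2.2]
finger_gap: 0.0477
```

```bash
python3 go.py .5388 .1955 .0145 80.6; python3 - <<'E'
from meas import *
f=grab_frame("scene"); u,v=proj(f,[.5388,.1973,.03])[0].astype(int)
cv2.imwrite("pics/scene9.png",cv2.resize(f["pixels"][max(0,v-50):v+50,u-70:u+70],None,fx=5,fy=5,interpolation=cv2.INTER_CUBIC))
E
```

```text
t 17.8 pos [0.5387 0.1976 0.0334] rot [-1.7989e+02  7.0000e-02  8.0660e+01] gap 0.0477 F [ 0.   0.2 -2.2] j7 -48.0
shift [-0.008  0.002  0.076] turn [-0.001  0.     0.   ] rows 1.0
```

View pics/scene9.png

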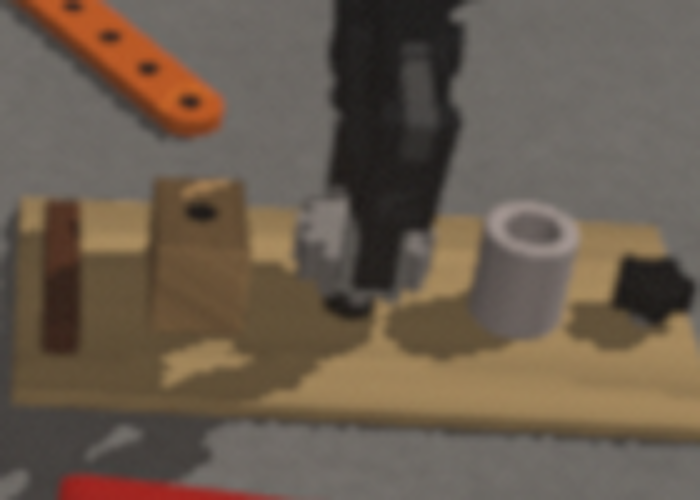

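>>> {"op": "drive_tool", "data": {"commands": [[[1,-0.008,0.002,0.04,0,0,0],[1,-0.008,0.002,0.07,0,0,0],[1,-0.008,0.002,0.076,0,0,0],[1,-0.008,0.002,0.076,0,0,0]]]}}

```text
time_s: 18.25
tool_pos: [0.5391, 0.196, 0.0149]
eef_rot: [-180.0, 0.0, 80.7]
force: [-0.1, 0.0, -1.8]
finger_gap: 0.047
```

>>> {"op": "drive_tool", "data": {"commands": [[[1,0,0,0.004,0,0,0],[1,0,0,0.004,0,0,0],[-0.3,0,0,0.004,0,0,0],[-1,0,0,0.004,0,0,0],[-1,0,0,0.004,0,0,0],[-1,0,0,-0.1,0,0,0],[-1,0,0,-0.28,0,0,0],[-1,0,0,-0.44,0,0,0],[-1,0,0,-0.44,0,0,0]]]}}

```text
time_s: 19.15
tool_pos: [0.5416, 0.1972, 0.1303]
eef_rot: [179.6, -0.2, 80.7]
force: [-0.9, -0.2, 0.0]
finger_gap: 0.0854
```

```bash
python3 go.py .5972 -.0828 .12 167.7; python3 - <<'E'
from meas import *
f=grab_frame("scene"); u,v=proj(f,[.5388,.1973,.03])[0].astype(int)
cv2.imwrite("pics/scene10.png",cv2.resize(f["pixels"][max(0,v-50):v+50,u-70:u+70],None,fx=5,fy=5,interpolation=cv2.INTER_CUBIC))
print(top(f,(.5388,.1973),.032,.022,.03))
print(top(f,(.5295,.139),.035,.044,.06))
print(dark(f,(u-12,v-12,u+12,v+12),.026,60))
E
```

```text
t 19.15 pos [0.5416 0.1972 0.1303] rot [179.64  -0.18  80.69] gap 0.0854 F [-0.9 -0.2  0. ] j7 -44.4
shift [-1.069  0.401  0.04 ] turn [ 0.002  0.001 -0.483] rows 11.0
(362, array([0.5422, 0.1958, 0.0259]), 'rect', array([540.7, 195.8]), array([48.5, 48.5]), 58.8, 'circ', array([540.1, 197.1]), 26.4)
(306, array([0.533 , 0.1382, 0.0479]), 'rect', array([530.5, 138.9]), array([34.2, 49.6]), 81.6, 'circ', array([531.8, 137.6]), 26.9)
[(np.float64(14.222222222222221), array([430.6, 220. ]), array([0.5398, 0.1975, 0.026 ]))]
```

View pics/scene10.png

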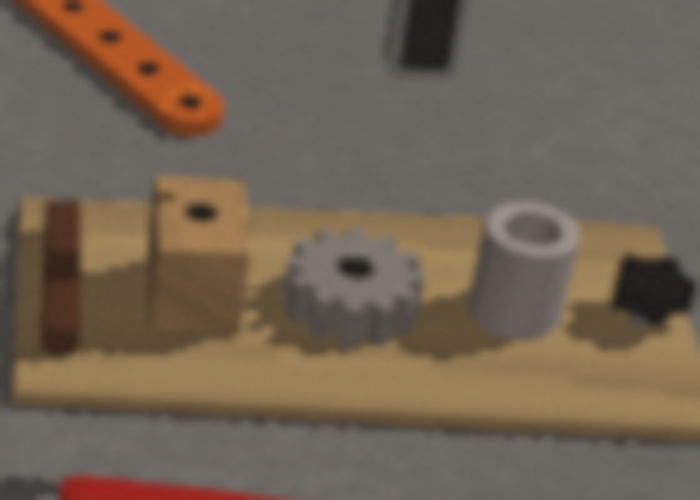

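All three parts on the plate are within about 2 mm. The gear bore is at (430.6,220), which gives (0.540,0.1975). There are two strip candidates: the white one on the mat at top (369,163) and the orange one off the mat at (266,280). The white aluminium strip fits the description, and the enlarged mat crop confirmed it.

>>> {"op": "drive_tool", "data": {"commands": [[[-1,-1,0.37,0.02,0.002,0.001,-0.47],[-1,-1,0.37,0.02,0.002,0.001,-0.47],[-1,-1,0.37,0.02,0.002,0.001,-0.47],[-1,-1,0.37,0.02,0.002,0.001,-0.47],[-1,-1,0.37,0.02,0.002,0.001,-0.47],[-1,-1,0.37,0.02,0.002,0.001,-0.47],[-1,-1,0.37,0.02,0.002,0.001,-0.47],[-1,-1,0.37,0.02,0.002,0.001,-0.47],[-1,-1,0.37,0.02,0.002,0.001,-0.47],[-1,-1,0.37,0.02,0.002,0.001,-0.47]]]}}

```text
time_s: 20.2
tool_pos: [0.5896, -0.0657, 0.1191]
eef_rot: [-179.8, -0.4, 164.4]
force: [0.2, -0.2, -0.2]
finger_gap: 0.0855
```

```bash
python3 go.py .5972 -.0828 .05 167.7
```

```text
t 20.2 pos [ 0.5896 -0.0657  0.1191] rot [-179.85   -0.44  164.44] gap 0.0855 F [ 0.2 -0.2 -0.2] j7 56.9
shift [-0.05  -0.057  0.276] turn [-0.001 -0.002 -0.018] rows 2.0
```

>>> {"op": "drive_tool", "data": {"commands": [[[0,-0.05,-0.057,0.15,-0.001,-0.002,-0.018],[0,-0.05,-0.057,0.276,-0.001,-0.002,-0.018],[0,-0.05,-0.057,0.276,-0.001,-0.002,-0.018],[0,-0.05,-0.057,0.276,-0.001,-0.002,-0.018],[0,-0.05,-0.057,0.276,-0.001,-0.002,-0.018]]]}}

```text
time_s: 20.7
tool_pos: [0.5984, -0.0822, 0.0525]
eef_rot: [179.9, 0.1, 167.4]
force: [-0.5, -0.2, 0.2]
finger_gap: 0.0425
```

```bash
python3 go.py .5972 -.0828 .015 167.7; python3 - <<'E'
from meas import *
f=grab_frame("scene"); u,v=proj(f,[.597,-.08,.03])[0].astype(int)
cv2.imwrite("pics/scene11.png",cv2.resize(f["pixels"][max(0,v-50):v+50,u-70:u+70],None,fx=5,fy=5,interpolation=cv2.INTER_CUBIC))
E
```

```text
t 20.7 pos [ 0.5984 -0.0822  0.0525] rot [1.7995e+02 9.0000e-02 1.6736e+02] gap 0.0425 F [-0.5 -0.2  0.2] j7 58.0
shift [ 0.005 -0.003  0.15 ] turn [ 0.     0.    -0.002] rows 1.0
```

View pics/scene11.png

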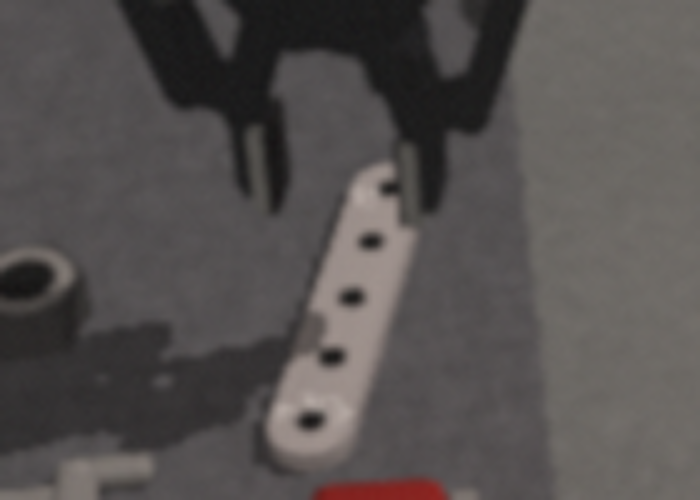

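>>> {"op": "drive_tool", "data": {"commands": [[[0,0.005,-0.003,0.1,0,0,-0.002],[0,0.005,-0.003,0.15,0,0,-0.002],[0,0.005,-0.003,0.18,0,0,-0.002],[0,0.005,-0.003,0.186,0,0,-0.002],[0,0.005,-0.003,0.186,0,0,-0.002]]]}}

```text
time_s: 21.25
tool_pos: [0.5966, -0.0831, 0.005]
eef_rot: [180.0, 0.0, 167.7]
force: [0.4, -0.7, -0.1]
finger_gap: 0.0426
```

```bash
python3 go.py .5972 -.0828 .005 167.7; python3 - <<'E'
from meas import *
f=grab_frame("scene"); u,v=proj(f,[.597,-.08,.03])[0].astype(int)
cv2.imwrite("pics/scene12.png",cv2.resize(f["pixels"][max(0,v-40):v+60,u-70:u+70],None,fx=5,fy=5,interpolation=cv2.INTER_CUBIC))
E
```

```text
t 21.25 pos [ 0.5966 -0.0831  0.005 ] rot [1.7996e+02 2.0000e-02 1.6770e+02] gap 0.0426 F [ 0.4 -0.7 -0.1] j7 56.2
shift [-0.002  0.002 -0.   ] turn [ 0.  0. -0.] rows 1.0
```

View pics/scene12.png

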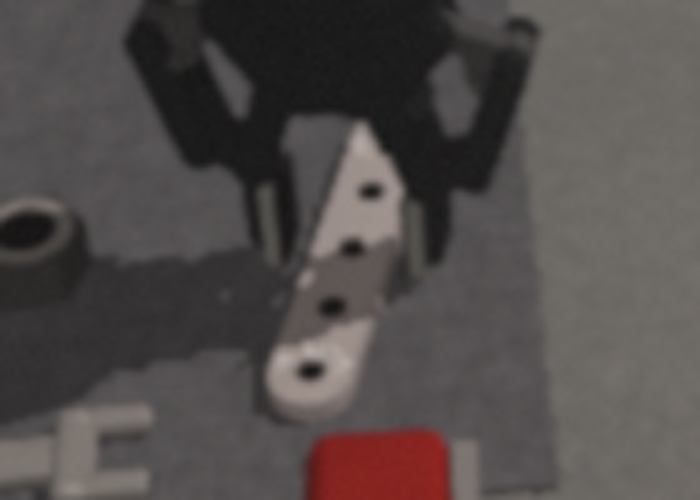

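>>> {"op": "drive_tool", "data": {"commands": [[[1,0,0,0,0,0,0],[1,0,0,0,0,0,0],[1,0,0,0,0,0,0],[1,0,0,0,0,0,0],[1,0,0,0,0,0,0],[1,0,0,0,0,0,0]]]}}

```text
time_s: 21.9
tool_pos: [0.5967, -0.0832, 0.0055]
eef_rot: [180.0, 0.1, 167.7]
force: [-3.7, -0.7, 9.2]
finger_gap: 0.0259
```

>>> {"op": "drive_tool", "data": {"commands": [[[1,0,0,-0.05,0,0,0],[1,0,0,-0.12,0,0,0],[1,0,0,-0.2,0,0,0],[1,0,0,-0.3,0,0,0],[1,0,0,-0.45,0,0,0],[1,0,0,-0.45,0,0,0]]]}}

```text
time_s: 22.5
tool_pos: [0.5987, -0.0831, 0.1229]
eef_rot: [180.0, 0.4, 167.7]
force: [0.2, -0.1, -0.1]
finger_gap: 0.0255
```

```bash
python3 go.py .5388 .1973 .12 80.6; python3 - <<'E'
from meas import *
f=grab_frame("scene"); u,v=proj(f,[.597,-.08,.13])[0].astype(int)
cv2.imwrite("pics/scene13.png",cv2.resize(f["pixels"][max(0,v-40):v+60,u-70:u+70],None,fx=5,fy=5,interpolation=cv2.INTER_CUBIC))
E
```

```text
t 22.5 pos [ 0.5987 -0.0831  0.1229] rot [179.95   0.41 167.7 ] gap 0.0255 F [ 0.2 -0.1 -0.1] j7 61.4
shift [0.473 1.045 0.009] turn [0.002 0.002 0.484] rows 11.0
```

View pics/scene13.png

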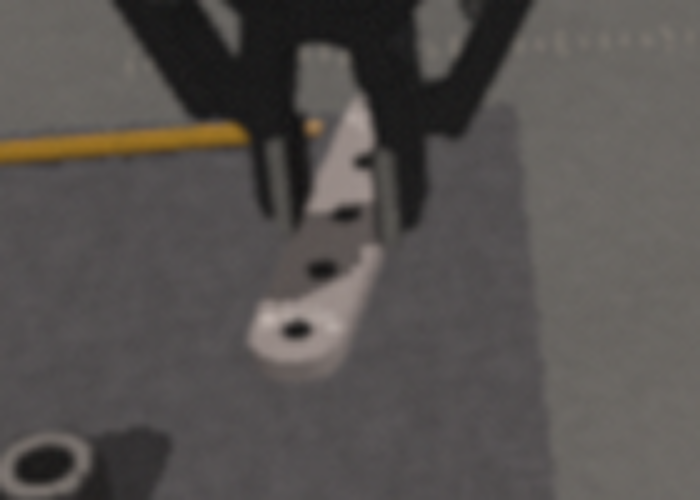

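>>> {"op": "drive_tool", "data": {"commands": [[[1,0.43,0.98,0.005,0.002,0.002,0.47],[1,0.43,0.98,0.005,0.002,0.002,0.47],[1,0.43,0.98,0.005,0.002,0.002,0.47],[1,0.43,0.98,0.005,0.002,0.002,0.47],[1,0.43,0.98,0.005,0.002,0.002,0.47],[1,0.43,0.98,0.005,0.002,0.002,0.47],[1,0.43,0.98,0.005,0.002,0.002,0.47],[1,0.43,0.98,0.005,0.002,0.002,0.47],[1,0.43,0.98,0.005,0.002,0.002,0.47],[1,0.43,0.98,0.005,0.002,0.002,0.47]]]}}

```text
time_s: 23.55
tool_pos: [0.5432, 0.179, 0.116]
eef_rot: [-179.5, -0.1, 83.3]
force: [0.1, 0.7, -0.2]
finger_gap: 0.0256
```

```bash
python3 go.py .539 .1973 .08 80.6
```

```text
t 23.55 pos [0.5432 0.179  0.116 ] rot [-1.7951e+02 -5.0000e-02  8.3300e+01] gap 0.0256 F [ 0.1  0.7 -0.2] j7 -39.9
shift [ 0.07  -0.024  0.144] turn [-0.003 -0.     0.015] rows 1.0
```

>>> {"op": "drive_tool", "data": {"commands": [[[1,0.07,-0.024,0,-0.003,0,0.015],[1,0.07,-0.024,0.08,-0.003,0,0.015],[1,0.07,-0.024,0.14,-0.003,0,0.015],[1,0.07,-0.024,0.144,-0.003,0,0.015],[1,0.07,-0.024,0.144,-0.003,0,0.015]]]}}

```text
time_s: 24.05
tool_pos: [0.5391, 0.1967, 0.0797]
eef_rot: [180.0, -0.0, 80.9]
force: [0.0, 0.5, 0.1]
finger_gap: 0.0259
```

```bash
python3 go.py .539 .1973 .051 80.6;  python3 - <<'E'
from meas import *
f=grab_frame("scene"); u,v=proj(f,[.54,.2,.05])[0].astype(int)
cv2.imwrite("pics/scene14.png",cv2.resize(f["pixels"][max(0,v-50):v+50,u-70:u+70],None,fx=5,fy=5,interpolation=cv2.INTER_CUBIC))
E
```

```text
t 24.05 pos [0.5391 0.1967 0.0797] rot [ 1.7999e+02 -2.0000e-02  8.0920e+01] gap 0.0259 F [0.  0.5 0.1] j7 -45.5
shift [ 0.002 -0.001  0.115] turn [ 0.    -0.     0.002] rows 1.0
```

View pics/scene14.png

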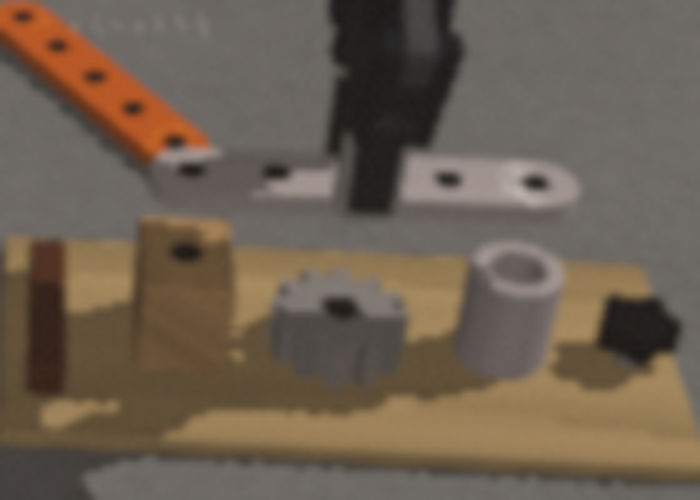

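>>> {"op": "drive_tool", "data": {"commands": [[[1,0.002,-0.001,0.05,0,0,0.002],[1,0.002,-0.001,0.09,0,0,0.002],[1,0.002,-0.001,0.108,0,0,0.002],[1,0.002,-0.001,0.113,0,0,0.002],[1,0.002,-0.001,0.113,0,0,0.002],[1,0.002,-0.001,0.113,0,0,0.002]]]}}

```text
time_s: 24.7
tool_pos: [0.5392, 0.1978, 0.052]
eef_rot: [179.9, -0.1, 80.6]
force: [0.2, 0.4, -0.4]
finger_gap: 0.0257
```

```bash
python3 go.py .539 .1973 .0505 80.6;  python3 - <<'E'
from meas import *
f=grab_frame("scene"); u,v=proj(f,[.54,.2,.03])[0].astype(int)
cv2.imwrite("pics/scene15.png",cv2.resize(f["pixels"][max(0,v-50):v+50,u-70:u+70],None,fx=5,fy=5,interpolation=cv2.INTER_CUBIC))
E
```

```text
t 24.7 pos [0.5392 0.1978 0.052 ] rot [ 1.7991e+02 -6.0000e-02  8.0580e+01] gap 0.0257 F [ 0.2  0.4 -0.4] j7 -47.0
shift [-0.002 -0.001  0.006] turn [ 0.001 -0.    -0.   ] rows 1.0
```

View pics/scene15.png

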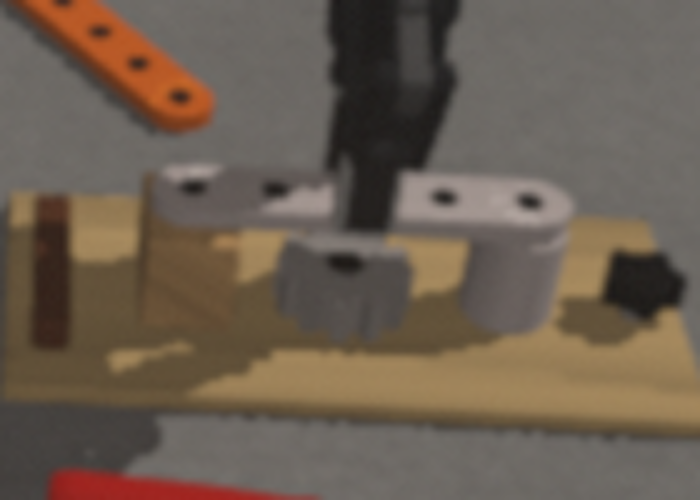

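>>> {"op": "drive_tool", "data": {"commands": [[[1,0,0,0.003,0,0,0],[1,0,0,0.006,0,0,0],[1,0,0,0.006,0,0,0]]]}}

```text
time_s: 25.05
tool_pos: [0.5392, 0.1977, 0.0505]
eef_rot: [179.9, -0.1, 80.6]
force: [-1.0, -0.7, 3.7]
finger_gap: 0.0258
```

Contact force is light at 3.7 N. I'll release and lift.

>>> {"op": "drive_tool", "data": {"commands": [[[0.3,0,0,0,0,0,0],[-0.2,0,0,0,0,0,0],[-0.5,0,0,0,0,0,0],[-0.5,0,0,0,0,0,0],[-0.5,0,0,-0.06,0,0,0],[-0.5,0,0,-0.2,0,0,0],[-1,0,0,-0.36,0,0,0],[-1,0,0,-0.36,0,0,0]]]}}

```text
time_s: 25.85
tool_pos: [0.5411, 0.1988, 0.1462]
eef_rot: [179.5, -0.3, 80.6]
force: [0.8, 0.0, -0.5]
finger_gap: 0.0853
```

```bash
python3 go.py .593 -.1953 .12 102;  python3 - <<'E'
from meas import *
f=grab_frame("scene"); u,v=proj(f,[.54,.2,.03])[0].astype(int)
cv2.imwrite("pics/scene16.png",cv2.resize(f["pixels"][max(0,v-50):v+50,u-70:u+70],None,fx=5,fy=5,interpolation=cv2.INTER_CUBIC))
print(top(f,(.539,.197),.085,.05,.065))
print(dark(f,(u-40,v-25,u+50,v+5),.056,60))
E
```

```text
t 25.85 pos [0.5411 0.1988 0.1462] rot [179.54  -0.25  80.59] gap 0.0853 F [ 0.8  0.  -0.5] j7 -43.7
shift [-1.522  0.462  0.102] turn [ 0.003 -0.001 -0.119] rows 8.0
(957, array([0.5428, 0.1978, 0.0555]), 'rect', array([539.9, 197.7]), array([149.9,  33.3]), 79.1, 'circ', array([534.9, 198.7]), 75.0)
[(np.float64(3.361111111111111), array([416.7, 206.1]), array([0.5346, 0.1693, 0.056 ])), (np.float64(3.472222222222222), array([433.4, 206.9]), array([0.5397, 0.1988, 0.056 ])), (np.float64(3.3055555555555554), array([450.3, 207.8]), array([0.5448, 0.2284, 0.056 ])), (np.float64(3.222222222222222), array([467.4, 208.5]), array([0.5497, 0.2583, 0.056 ])), (np.float64(24.527777777777775), array([430.7, 220.4]), array([0.5782, 0.1837, 0.056 ]))]
```

View pics/scene16.png

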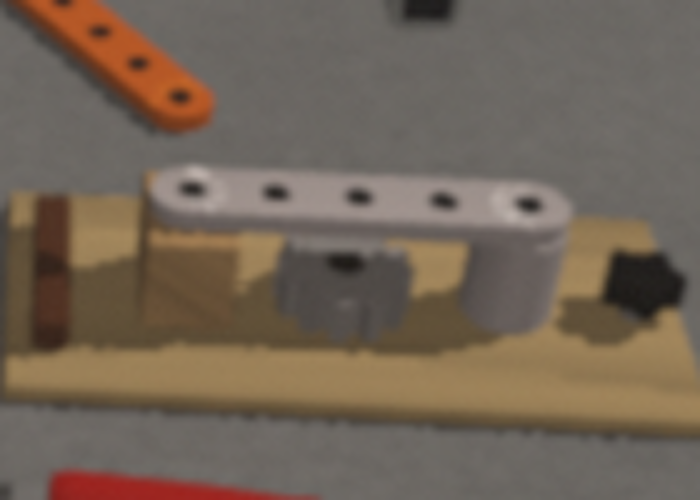

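The strip lies level across the block and the bush. Its middle hole is at (433,207), which gives (0.540,0.199), within 2 mm. Now the nut.

>>> {"op": "drive_tool", "data": {"commands": [[[-1,-0.95,0.29,0.06,0.003,-0.001,-0.119],[-1,-0.95,0.29,0.06,0.003,-0.001,-0.119],[-1,-0.95,0.29,0.06,0.003,-0.001,-0.119],[-1,-0.95,0.29,0.06,0.003,-0.001,-0.119],[-1,-0.95,0.29,0.06,0.003,-0.001,-0.119],[-1,-0.95,0.29,0.06,0.003,-0.001,-0.119],[-1,-0.95,0.29,0.06,0.003,-0.001,-0.119]]]}}

```text
time_s: 26.6
tool_pos: [0.5712, -0.0502, 0.1249]
eef_rot: [-179.5, 0.1, 101.8]
force: [-0.3, 1.2, 0.0]
finger_gap: 0.0855
```

```bash
python3 go.py .593 -.1953 .07 102
```

```text
t 26.6 pos [ 0.5712 -0.0502  0.1249] rot [-1.7947e+02  6.0000e-02  1.0182e+02] gap 0.0855 F [-0.3  1.2  0. ] j7 1.2
shift [-0.586 -0.032  0.22 ] turn [-0.003  0.    -0.001] rows 4.0
```

>>> {"op": "drive_tool", "data": {"commands": [[[-1,-0.586,-0.032,0.1,-0.003,0,-0.001],[-1,-0.586,-0.032,0.22,-0.003,0,-0.001],[-1,-0.586,-0.032,0.22,-0.003,0,-0.001],[-1,-0.586,-0.032,0.22,-0.003,0,-0.001],[-1,-0.586,-0.032,0.22,-0.003,0,-0.001],[-1,-0.586,-0.032,0.22,-0.003,0,-0.001]]]}}

```text
time_s: 27.2
tool_pos: [0.5943, -0.191, 0.0709]
eef_rot: [179.9, 0.0, 102.3]
force: [0.1, 1.0, 0.3]
finger_gap: 0.0854
```

```bash
python3 go.py .593 -.1953 .05 102
```

```text
t 27.2 pos [ 0.5943 -0.191   0.0709] rot [179.9    0.   102.32] gap 0.0854 F [0.1 1.  0.3] j7 13.9
shift [-0.016 -0.009  0.083] turn [ 0.001 -0.     0.002] rows 1.0
```

>>> {"op": "drive_tool", "data": {"commands": [[[-1,-0.016,-0.009,0.05,0.001,0,0.002],[-1,-0.016,-0.009,0.083,0.001,0,0.002],[-1,-0.016,-0.009,0.083,0.001,0,0.002],[-1,-0.016,-0.009,0.083,0.001,0,0.002]]]}}

```text
time_s: 27.6
tool_pos: [0.5924, -0.1975, 0.0495]
eef_rot: [-179.9, 0.0, 101.9]
force: [0.3, 0.3, 0.5]
finger_gap: 0.0854
```

```bash
python3 go.py .593 -.1953 .0095 102; python3 - <<'E'
from meas import *
f=grab_frame("scene"); u,v=proj(f,[.593,-.195,.03])[0].astype(int)
cv2.imwrite("pics/scene17.png",cv2.resize(f["pixels"][max(0,v-50):v+50,u-70:u+70],None,fx=5,fy=5,interpolation=cv2.INTER_CUBIC))
E
```

```text
t 27.6 pos [ 0.5924 -0.1975  0.0495] rot [-1.7987e+02  4.0000e-02  1.0185e+02] gap 0.0854 F [0.3 0.3 0.5] j7 13.4
shift [0.008 0.004 0.16 ] turn [-0.001  0.    -0.001] rows 1.0
```

View pics/scene17.png

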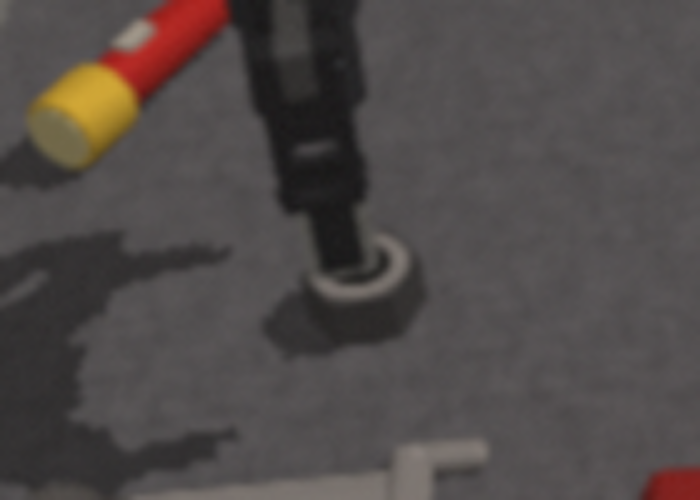

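>>> {"op": "drive_tool", "data": {"commands": [[[-1,0.008,0.004,0.08,-0.001,0,-0.001],[-1,0.008,0.004,0.15,-0.001,0,-0.001],[-1,0.008,0.004,0.16,-0.001,0,-0.001],[1,0.008,0.004,0.16,-0.001,0,-0.001],[1,0.008,0.004,0.16,-0.001,0,-0.001],[1,0.008,0.004,0.16,-0.001,0,-0.001],[1,0.008,0.004,0.16,-0.001,0,-0.001],[1,0.008,0.004,0.16,-0.001,0,-0.001],[1,0.008,0.004,0.16,-0.001,0,-0.001],[1,0.008,0.004,0.16,-0.001,0,-0.001]]]}}

```text
time_s: 28.65
tool_pos: [0.5934, -0.1962, 0.0106]
eef_rot: [179.9, 0.1, 102.0]
force: [-2.4, 0.6, 7.3]
finger_gap: 0.0345
```

>>> {"op": "drive_tool", "data": {"commands": [[[1,0,0,-0.1,0,0,0],[1,0,0,-0.25,0,0,0],[1,0,0,-0.4,0,0,0],[1,0,0,-0.55,0,0,0],[1,0,0,-0.55,0,0,0]]]}}

```text
time_s: 29.15
tool_pos: [0.5951, -0.1964, 0.1526]
eef_rot: [179.6, 0.3, 102.0]
force: [1.3, 0.3, -0.9]
finger_gap: 0.0341
```

```bash
python3 go.py .539 .198 .14 80.6; python3 - <<'E'
from meas import *
f=grab_frame("scene"); u,v=proj(f,[.593,-.195,.14])[0].astype(int)
cv2.imwrite("pics/scene18.png",cv2.resize(f["pixels"][max(0,v-50):v+50,u-70:u+70],None,fx=5,fy=5,interpolation=cv2.INTER_CUBIC))
E
```

```text
t 29.15 pos [ 0.5951 -0.1964  0.1526] rot [179.56   0.29 101.99] gap 0.0341 F [ 1.3  0.3 -0.9] j7 16.1
shift [1.59  0.108 0.043] turn [0.003 0.001 0.119] rows 8.0
```

View pics/scene18.png

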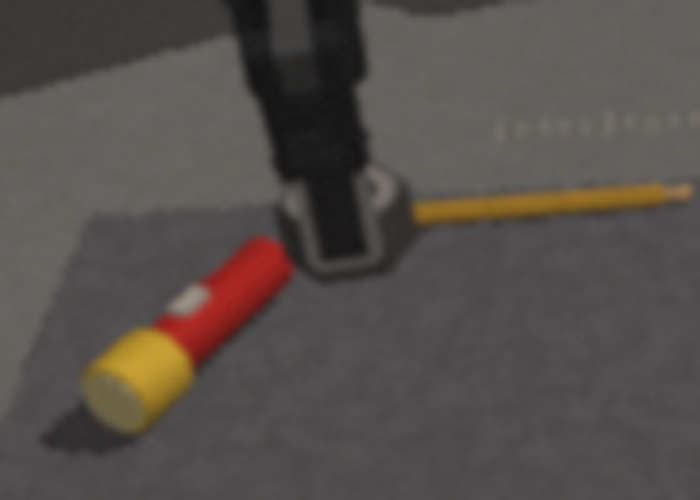

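>>> {"op": "drive_tool", "data": {"commands": [[[1,0.95,0.06,0.02,0.003,0.001,0.08],[1,0.95,0.06,0.02,0.003,0.001,0.08],[1,0.95,0.06,0.02,0.003,0.001,0.08],[1,0.95,0.06,0.02,0.003,0.001,0.08],[1,0.95,0.06,0.02,0.003,0.001,0.08],[1,0.95,0.06,0.02,0.003,0.001,0.08],[1,0.95,0.06,0.02,0.003,0.001,0.08]]]}}

```text
time_s: 29.9
tool_pos: [0.5576, 0.0401, 0.1412]
eef_rot: [-179.5, -0.1, 87.7]
force: [0.8, -0.8, -1.1]
finger_gap: 0.0346
```

```bash
python3 go.py .539 .198 .13 80.6
```

```text
t 29.9 pos [0.5576 0.0401 0.1412] rot [-1.7946e+02 -6.0000e-02  8.7690e+01] gap 0.0346 F [ 0.8 -0.8 -1.1] j7 -20.4
shift [ 0.628 -0.099  0.046] turn [-0.003 -0.     0.039] rows 4.0
```

>>> {"op": "drive_tool", "data": {"commands": [[[1,0.628,-0.099,0.046,-0.003,0,0.039],[1,0.628,-0.099,0.046,-0.003,0,0.039],[1,0.628,-0.099,0.046,-0.003,0,0.039],[1,0.628,-0.099,0.046,-0.003,0,0.039],[1,0.628,-0.099,0.046,-0.003,0,0.039],[1,0.628,-0.099,0.1,-0.003,0,0.039],[1,0.628,-0.099,0.1,-0.003,0,0.039]]]}}

```text
time_s: 30.6
tool_pos: [0.5394, 0.1949, 0.1151]
eef_rot: [-179.9, 0.1, 80.4]
force: [-0.3, -0.4, -1.4]
finger_gap: 0.0342
```

```bash
python3 go.py .539 .198 .085 80.6
```

```text
t 30.6 pos [0.5394 0.1949 0.1151] rot [-1.7993e+02  7.0000e-02  8.0420e+01] gap 0.0342 F [-0.3 -0.4 -1.4] j7 -44.9
shift [ 0.012 -0.004  0.12 ] turn [-0.     0.    -0.001] rows 1.0
```

>>> {"op": "drive_tool", "data": {"commands": [[[1,0.012,-0.004,0.04,0,0,-0.001],[1,0.012,-0.004,0.1,0,0,-0.001],[1,0.012,-0.004,0.12,0,0,-0.001],[1,0.012,-0.004,0.12,0,0,-0.001],[1,0.012,-0.004,0.12,0,0,-0.001]]]}}

```text
time_s: 31.1
tool_pos: [0.5393, 0.2007, 0.0873]
eef_rot: [180.0, -0.0, 80.8]
force: [-0.4, -0.0, -1.2]
finger_gap: 0.0343
```

```bash
python3 go.py .539 .198 .065 80.6;  python3 - <<'E'
from meas import *
f=grab_frame("scene"); u,v=proj(f,[.54,.2,.06])[0].astype(int)
cv2.imwrite("pics/scene19.png",cv2.resize(f["pixels"][max(0,v-50):v+50,u-70:u+70],None,fx=5,fy=5,interpolation=cv2.INTER_CUBIC))
E
```

```text
t 31.1 pos [0.5393 0.2007 0.0873] rot [ 1.7995e+02 -5.0000e-02  8.0750e+01] gap 0.0343 F [-0.4 -0.  -1.2] j7 -46.2
shift [-0.011  0.     0.089] turn [ 0.    -0.     0.001] rows 1.0
```

View pics/scene19.png

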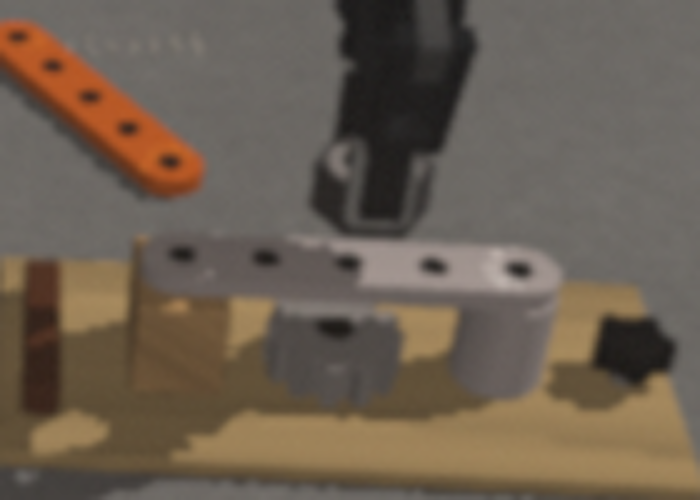

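>>> {"op": "drive_tool", "data": {"commands": [[[1,-0.011,0,0.03,0,0,0.001],[1,-0.011,0,0.06,0,0,0.001],[1,-0.011,0,0.08,0,0,0.001],[1,-0.011,0,0.086,0,0,0.001],[1,-0.011,0,0.086,0,0,0.001],[1,-0.011,0,0.086,0,0,0.001]]]}}

```text
time_s: 31.75
tool_pos: [0.5389, 0.1981, 0.0659]
eef_rot: [179.9, -0.1, 80.6]
force: [-0.0, -0.0, -1.7]
finger_gap: 0.0342
```

>>> {"op": "drive_tool", "data": {"commands": [[[1,0,0,0.004,0,0,0],[1,0,0,0.008,0,0,0],[1,0,0,0.008,0,0,0]]]}}

```text
time_s: 32.05
tool_pos: [0.5388, 0.1979, 0.0637]
eef_rot: [179.9, -0.0, 80.6]
force: [0.4, 0.3, -1.0]
finger_gap: 0.0344
```

>>> {"op": "drive_tool", "data": {"commands": [[[1,0,0,0.002,0,0,0],[1,0,0,0.002,0,0,0],[0.1,0,0,0.002,0,0,0],[-0.4,0,0,0.002,0,0,0],[-0.7,0,0,0.002,0,0,0],[-0.7,0,0,0.002,0,0,0],[-0.7,0,0,-0.06,0,0,0],[-0.7,0,0,-0.2,0,0,0],[-0.7,0,0,-0.4,0,0,0],[-0.7,0,0,-0.4,0,0,0]]]}}

```text
time_s: 33.05
tool_pos: [0.5413, 0.1993, 0.1708]
eef_rot: [179.5, -0.3, 80.6]
force: [0.1, 0.1, 0.6]
finger_gap: 0.0727
```

>>> {"op": "drive_tool", "data": {"commands": [[[-1,-1,0.2,-0.2,0,0,0],[-1,-1,0.2,-0.2,0,0,0],[-1,-1,0.2,-0.2,0,0,0],[-1,-1,0.2,-0.2,0,0,0],[-1,-1,0.2,-0.2,0,0,0],[-1,-1,0.2,-0.2,0,0,0],[-1,-1,0.2,-0.2,0,0,0],[-1,-1,0.2,-0.2,0,0,0]]]}}

```text
time_s: 33.85
tool_pos: [0.5471, -0.0558, 0.2142]
eef_rot: [179.9, -0.1, 80.6]
force: [-0.0, 0.2, -0.5]
finger_gap: 0.0856
```

```bash
python3 - <<'E'
from meas import *
for n in ("scene","top"):
    f=grab_frame(n); u,v=proj(f,[.54,.2,.05])[0].astype(int)
    cv2.imwrite(f"pics/{n}20.png",cv2.resize(f["pixels"][max(0,v-50):v+50,u-70:u+70],None,fx=5,fy=5,interpolation=cv2.INTER_CUBIC))
    print(n,"nut",top(f,(.539,.198),.03,.072,.085)); print("strip",top(f,(.539,.197),.09,.053,.065))
o=get_obs();print(o["time_s"],o["tool_pos"],o["force"])
E
```

```text
scene nut (245, array([0.542 , 0.1979, 0.0761]), 'rect', array([539.6, 198.9]), array([40. , 38.2]), 22.9, 'circ', array([539.8, 199.3]), 21.1)
strip (741, array([0.5434, 0.1975, 0.0565]), 'rect', array([541.5, 198.2]), array([148.7,  35.9]), 80.2, 'circ', array([540.5, 198.3]), 74.5)
top nut (267, array([0.5399, 0.1992, 0.076 ]), 'rect', array([540.3, 199.5]), array([36.8, 38.7]), 52.3, 'circ', array([540.8, 199.4]), 20.4)
strip (669, array([0.5394, 0.1959, 0.0562]), 'rect', array([539.3, 198.7]), array([148.8,  35. ]), 83.8, 'circ', array([540.5, 198.5]), 74.8)
33.95 [ 0.54704317 -0.05525633  0.21376506] [ 0.72817069 -0.59346905 -0.04828735]
```

View pics/scene20.png

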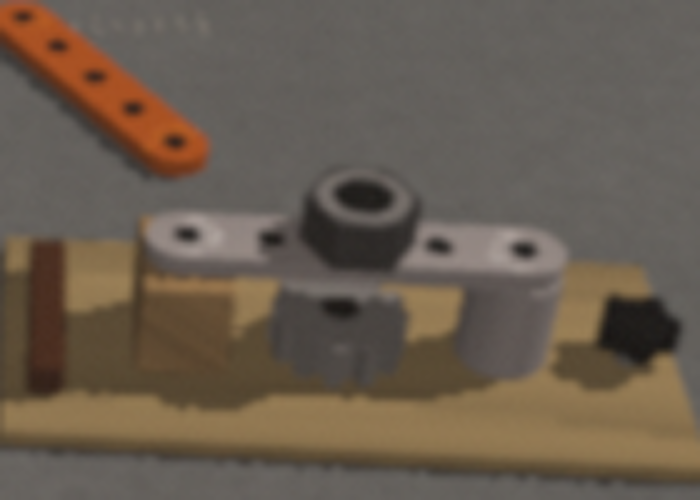

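View pics/top20.png

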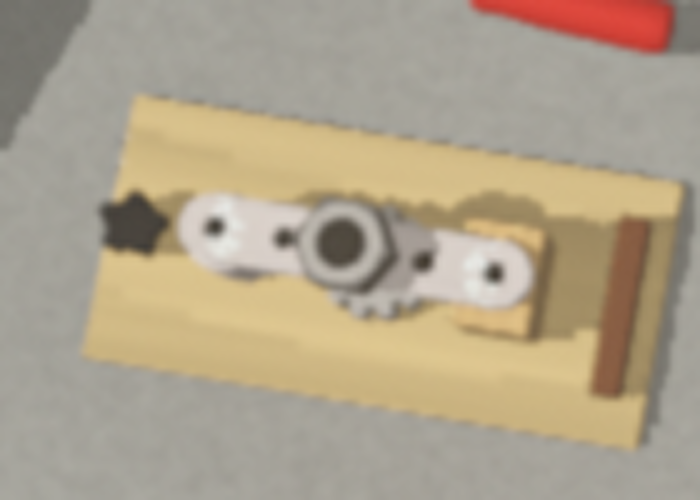

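Both views agree with a finished assembly. The nut top is at z = 0.076 and centred at (0.540,0.199). The strip top is at z = 0.056 and centred at (0.540,0.198). The arm is clear.

>>> {"op": "drive_tool", "data": {"commands": [[[-1,0,0,0,0,0,0],[-1,0,0,0,0,0,0],[-1,0,0,0,0,0,0]]]}}

```text
time_s: 34.25
tool_pos: [0.5471, -0.0565, 0.2136]
eef_rot: [180.0, -0.0, 80.6]
force: [-0.2, -0.5, -0.0]
finger_gap: 0.0852
```

```bash
python3 -c "
from plant import *
print(hand_in())"
```

```text
the job is handed in; nothing more can be done
None
```

The gear bridge is dry-fitted on the plate and handed in at about 34 s. No verdict came back. I placed the block by the batten, the bush by the star knob and the gear in the middle, then the strip across them and the nut last.

- **Position:** every part measured within about 2 mm of its target. Block, bush and gear were last measured when I set each one down. Strip and nut were measured at the end in both cameras, at (0.540, 0.198) and (0.540, 0.199).
- **Height:** in the final pictures the strip top is at 56 mm and the nut top at 76 mm, as expected.
- **Forces and clearance:** wrist force read at most about 16 N, at the end of gripping the block and the bush. At hand-in the gripper was open and about 0.25 m away from the parts.
- **Disagreements:** the two cameras differed by 1–2 mm. The fitted strip outline came out 33–36 mm wide instead of 28 mm, because it picked up edge points around it. I did not check speeds directly.

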